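# Pack the nested rinse cups in the bath carrier

### The arm

A 6-joint arm with a two-finger parallel gripper is mounted at the origin on the work surface. World frame = base frame: x ahead of the robot, y to its left, z up, the work surface at z = 0. Lengths are in m, angles in degrees, forces in N, time in s.
With the tool pointing down it reaches from about 0.325 to 0.75 m from the base axis. Payload 7.6 kg.
Tool frame: the origin (TCP) lies at the very end of the fingers, on their centre line; the grasp point (between the pads) lies 19 mm behind it; z points along the fingers, y is the line along which they close (so a half turn about z gives the same grasp; the last joint's range is limited). The gripper opens to 85 mm and grips with 20 to 120 N. Pads are 22 mm wide; open, the fingers measure 114 mm over their backs; the gripper's body (76 mm by 85 mm) begins 54 mm behind the grasp point. The pads swing forward as they close: fully open they stand 13 mm farther back than shut.
Start: joints at [72.92, 2.991, 80.254, -0, 96.75, -4.028], TCP at [0.119, 0.511, 0.231] pointing down, gripper open.
Joint ranges: [-166.34, 166.34], [-52.06, 124.39], [6.96, 135.62], [-60.46, 240.46], [14.63, 156.25], [-167.68, 167.68]. Speed limits (degrees/s): [147.25, 147.25, 172.46, 180, 180, 180].

### API

Orientations are given as [roll, pitch, yaw] about the fixed x, y, z axes, in that order (R = Rz(yaw) Ry(pitch) Rx(roll)).
In Python, from station import env, eyes, hand_in gives the robot as it stands. The module is installed in compiled form; this text tells all that it offers.
- The arm moves only by the tool carry_out, never from a script. Its argument "deltas" is text: rows parted by semicolons, each of 5 numbers parted by spaces: the gripper's target within -1 to 1 (shut at 1, half-way at 0, fully open at -1), then the shift along the tool's x, y, z in mm, then the turn about the tool's z in degrees. A call has exactly 10 rows; each row shifts and turns the commanded pose from where the row before left it, along the tool's axes as they then stand; what a row does not reach is not made up. A row lasts 1/10 s, in which the tool goes at most 50 mm and 8.59 degrees, less where a joint would pass 70% of its speed; a pose out of reach is approached as far as the arm can. A call is refused whole if a number of a shift passes 50 or a number of a turn 8.59, either way. A call with a gripper value outside its range is refused whole. The fingers move at their own pace and stop on an object; the grip force is fixed at half the most. Time passes only in rows, so rows that do not move let the fingers close, or fill a call up. It gives the time, the measured TCP pose, the force, the opening and the grip force at its end, in the units of the state.
- env.get_obs(): the state, without advancing time (a new reading comes with each control period).
- eyes.read_camera(name): name is "scene" or "top" or "wrist"; returns a dict with "img" (384x512x3 uint8, red, green, blue), "vertical_fov" (degrees; the focal length in pixels is half the picture's height over the tangent of half this angle, whatever the lens; pixels are square), "cx", "cy" (the principal point, pixels), "k1" (the pictures are not rectified: a ray, as slopes to the right and down, at radius r is drawn at 1 + k1 r^2 times it, then the intrinsics apply), "world_from_camera" (4x4, takes a point from camera to world coordinates); the wrist camera has in their place "T_tool_cam" (4x4, takes a point from camera to tool coordinates, whose origin is the TCP and whose axes are the flange's). Camera axes: x right, y down, z forward; pixel columns grow to the right and rows downward; lengths in m; the calibration is good to about 2 mm. A picture is of the moment at which its call begins: read the wrist's pose just before it. There is no depth.
- hand_in(): hands the job in; it is judged then, once.
The state is a dict: "clock": time; "joint_positions": joint angles; "dq": joint speeds; "effort": joint torques, N m; "eef_pos": TCP position; "orientation": TCP orientation; "force": force on the tool from outside, world axes, zero at the start; "torque": the same for the moment, N m; "opening": finger opening in m; "gripper_force": force on a finger pad.
Only numpy, scipy, OpenCV 4.12 (cv2) and the standard library are available. Lean on these libraries where they do the work, as an engineer would, in place of code of your own. Each camera call takes 0.05 s, during which the arm holds its last target. There are 200 camera calls.

### The job

Stand the blue cup upright in the middle of the carrier box and block it with the two foam pieces, standing fully down, one in the gap at each end. Then nest every yellow cup on the table into the blue one, one inside the other in any order, all straight and fully seated, and finish with a light push of about 1 kg (10 N) on the full nest; never lean on it with more than about 4 kg (40 N), or the tapers jam. Leave the brass lens ring and the steel vee block where they are.

Things in the scene. Friction and masses are not known exactly. Their poses are not given: they have to be found in the camera images.
- carrier: open aluminium carrier box fixed to the table, long side along its own y: inside 60 mm (x) by 144 mm (y), floor 5 mm thick, wall tops 50 mm above the table. Origin at the centre of the underside, z up. With the blue cup standing in its middle a gap of 40 mm (at the band) is left at each y end
- base_cup: the blue square tapered cup, 70 g, weighted foot, 90 mm tall, outside 44 mm square at the foot, 60 mm at the rim, walls 3 mm; nested, the tapers meet with the upper rim 34 mm above the lower. An upright grip band 64 mm square, 24 mm high, ends level with the rim. Origin: centre of the underside; z up; x, y square to the sides (a quarter turn looks the same)
- cup1: a yellow square tapered cup, 70 g, weighted foot, 90 mm tall, outside 44 mm square at the foot, 60 mm at the rim, walls 3 mm; nested, the tapers meet with the upper rim 34 mm above the lower. An upright grip band 64 mm square, 24 mm high, ends level with the rim. Origin: centre of the underside; z up; x, y square to the sides (a quarter turn looks the same). Same shape as the blue cup; 3 to 5 are present, others read None
- cup2: a yellow square tapered cup, 70 g, weighted foot, 90 mm tall, outside 44 mm square at the foot, 60 mm at the rim, walls 3 mm; nested, the tapers meet with the upper rim 34 mm above the lower. An upright grip band 64 mm square, 24 mm high, ends level with the rim. Origin: centre of the underside; z up; x, y square to the sides (a quarter turn looks the same). Same shape as the blue cup; 3 to 5 are present, others read None
- cup3: a yellow square tapered cup, 70 g, weighted foot, 90 mm tall, outside 44 mm square at the foot, 60 mm at the rim, walls 3 mm; nested, the tapers meet with the upper rim 34 mm above the lower. An upright grip band 64 mm square, 24 mm high, ends level with the rim. Origin: centre of the underside; z up; x, y square to the sides (a quarter turn looks the same). Same shape as the blue cup; 3 to 5 are present, others read None
- cup4: a yellow square tapered cup, 70 g, weighted foot, 90 mm tall, outside 44 mm square at the foot, 60 mm at the rim, walls 3 mm; nested, the tapers meet with the upper rim 34 mm above the lower. An upright grip band 64 mm square, 24 mm high, ends level with the rim. Origin: centre of the underside; z up; x, y square to the sides (a quarter turn looks the same). Same shape as the blue cup; 3 to 5 are present, others read None
- cup5: a yellow square tapered cup, 70 g, weighted foot, 90 mm tall, outside 44 mm square at the foot, 60 mm at the rim, walls 3 mm; nested, the tapers meet with the upper rim 34 mm above the lower. An upright grip band 64 mm square, 24 mm high, ends level with the rim. Origin: centre of the underside; z up; x, y square to the sides (a quarter turn looks the same). Same shape as the blue cup; 3 to 5 are present, others read None
- foam_a: dark foam blocking piece standing upright, 54 mm (own x) by 34 mm (own y) by 80 mm tall (own z), about 40 g. Origin at its centre, 40 mm above its underside. It fits a gap of the carrier standing up, its x along the carrier's x, its y along the carrier's y
- foam_b: dark foam blocking piece standing upright, 54 mm (own x) by 34 mm (own y) by 80 mm tall (own z), about 40 g. Origin at its centre, 40 mm above its underside. It fits a gap of the carrier standing up, its x along the carrier's x, its y along the carrier's y
- lens_cell: bystander, leave alone: brass lens ring lying flat, 60 mm across, 26 mm high. Origin at the centre of the underside
- vee_block: bystander, leave alone: steel vee block, 70 x 44 x 38 mm. Origin at the centre of the underside
Mind the look-alikes: they are no part of the job. Leave any green or red look-alike of the cup5 alone.

How it is judged:
By the outcome, as a careful person would: the job done as asked, in the order asked, and still so for the second after the job is handed in, with the robot touching nothing.
Of cup1, cup2, cup3, cup4, cup5 only 3 to 5 are there at a start; the rules pass over those that are not, and their reading is None.
At some moment in a run one of cup1, cup2, cup3, cup4, cup5 may be knocked a few centimetres aside while the robot is not near it.
It also fails if it takes over 210 s, if anything falls off the work surface, if the arm or the gripper's body presses on something with over 40 N, if the wrist force passes 120 N, or if a joint passes its speed limit or range.

## Working session

There is one attempt and no reset: what is moved stays moved. The work goes in short steps, Python scripts to look and compute and a tool call to move; the robot and the scene stay as the last step left them, time stands still between calls to the robot, and variables do not carry over. Pictures are saved under pics/ and viewed, at most 14 in all, crops included, and the job is handed in when it is done.

Besides the shell and the picture viewer there is one more tool, called after ">>>" as name(argument=value, ...) on one line, values as JSON. carry_out: Moves the arm, as the interface text tells. Its arguments: {"type":"object","properties":{"deltas":{"type":"string"}},"required":["deltas"]}

```bash
mkdir -p pics
cat > h.py <<'E'
import numpy as np, cv2, json
from scipy.spatial.transform import Rotation as R
from station import env, eyes
def shot(name, fn):
    o=env.get_obs(); c=eyes.read_camera(name)
    if name=="wrist":
        T=np.eye(4); T[:3,:3]=R.from_euler('xyz',o['orientation'],degrees=True).as_matrix(); T[:3,3]=o['eef_pos']
        W=T@np.array(c['T_tool_cam'])
    else: W=np.array(c['world_from_camera'])
    f=192/np.tan(np.radians(c['vertical_fov'])/2)
    np.savez('pics/'+fn+'.npz',W=W,f=f,cx=c['cx'],cy=c['cy'],k1=c['k1'],img=c['img'])
    cv2.imwrite('pics/'+fn+'.png',c['img'][:,:,::-1]); return o
def ray(fn,u,v):
    d=np.load('pics/'+fn+'.npz'); x=np.array([(u-d['cx'])/d['f'],(v-d['cy'])/d['f']]); s=x.copy()
    for _ in range(30): s=x/(1+d['k1']*(s@s))
    r=d['W'][:3,:3]@np.array([s[0],s[1],1]); return d['W'][:3,3],r/np.linalg.norm(r)
def onz(fn,u,v,z):
    p,r=ray(fn,u,v); return p+r*(z-p[2])/r[2]
def tri(*obs):
    A=np.zeros((3,3));b=np.zeros(3)
    for fn,u,v in obs:
        p,r=ray(fn,u,v); M=np.eye(3)-np.outer(r,r); A+=M;b+=M@p
    return np.linalg.solve(A,b)
def proj(fn,P):
    d=np.load('pics/'+fn+'.npz'); W=d['W']; q=W[:3,:3].T@(np.array(P)-W[:3,3]); s=q[:2]/q[2]; s=s*(1+d['k1']*(s@s)); return s*d['f']+[d['cx'],d['cy']]
E
python3 - <<'E'
from h import *
np.set_printoptions(precision=4,suppress=True)
for n in("top","scene","wrist"):
    o=shot(n,n+"0"); d=np.load('pics/%s0.npz'%n); print(n,d['W'],d['f'],d['k1'],d['cx'],d['cy'])
print(o); print(eyes.read_camera("wrist")['T_tool_cam'])
a=cv2.imread('pics/top0.png');cv2.imwrite('pics/top0b.png',cv2.resize(a,(800,600),interpolation=cv2.INTER_CUBIC))
a=cv2.imread('pics/scene0.png');cv2.imwrite('pics/scene0b.png',cv2.resize(a,(800,600),interpolation=cv2.INTER_CUBIC))
E
```

```text
top [[-0.0452 -0.9765  0.2107  0.2569]
 [-0.999   0.0447 -0.0071  0.0477]
 [-0.0025 -0.2108 -0.9775  1.4369]
 [ 0.      0.      0.      1.    ]] 424.79973841190235 -0.01813084927720032 258.56181593704275 188.11558475191168
scene [[-0.8272  0.3217 -0.4607  1.2105]
 [ 0.5618  0.4565 -0.69    1.0373]
 [-0.0117 -0.8295 -0.5583  0.8734]
 [ 0.      0.      0.      1.    ]] 424.01396772389154 -0.08369188339300415 253.25028297860547 195.08474314634623
wrist [[ 0.2261  0.9269  0.2996  0.0414]
 [ 0.9741 -0.2148 -0.0707  0.53  ]
 [-0.0011  0.3078 -0.9514  0.3728]
 [ 0.      0.      0.      1.    ]] 271.4991622018878 0.003824797256886276 252.64048338535446 193.19978734449245
{'clock': 0.1, 'joint_positions': array([72.9208,  3.0233, 80.3053, -0.    , 96.7502, -4.0284]), 'dq': array([ 0.0766, -0.0717, -0.1464, -0.0399,  0.1009,  0.0525]), 'effort': array([  0.0013, -38.2587, -36.0981,  -0.0001,   0.0049,   0.    ]), 'eef_pos': array([0.1185, 0.5112, 0.2306]), 'orientation': array([-179.9214,   -0.0055,  166.9492]), 'force': array([0.3651, 0.6537, 1.2551]), 'torque': array([ 0.0253, -0.0413, -0.0304]), 'gripper_force': 0.0, 'opening': 0.08507077589797384}
[[-0.0003 -0.9514 -0.3079  0.0793]
 [ 1.     -0.0004  0.0001  0.0007]
 [-0.0002 -0.3079  0.9514 -0.1422]
 [ 0.      0.      0.      1.    ]]
```

View pics/top0b.png

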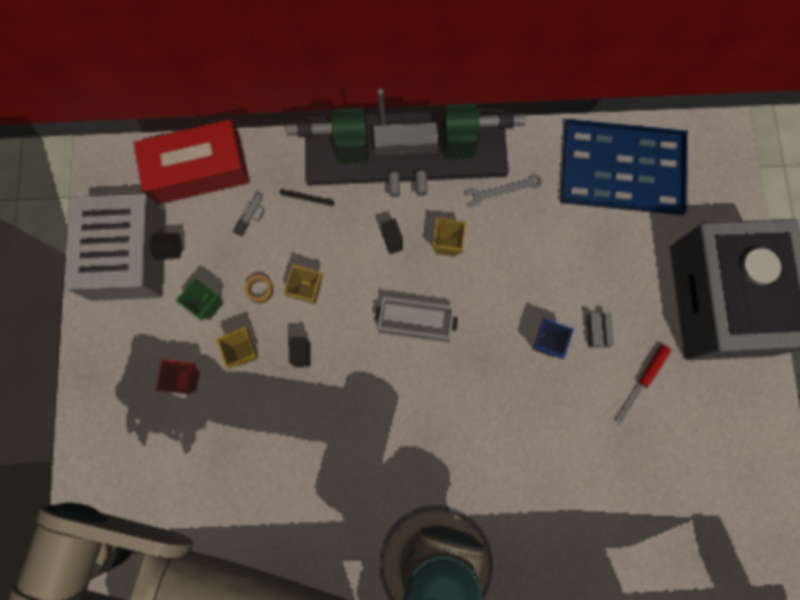

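View pics/scene0b.png

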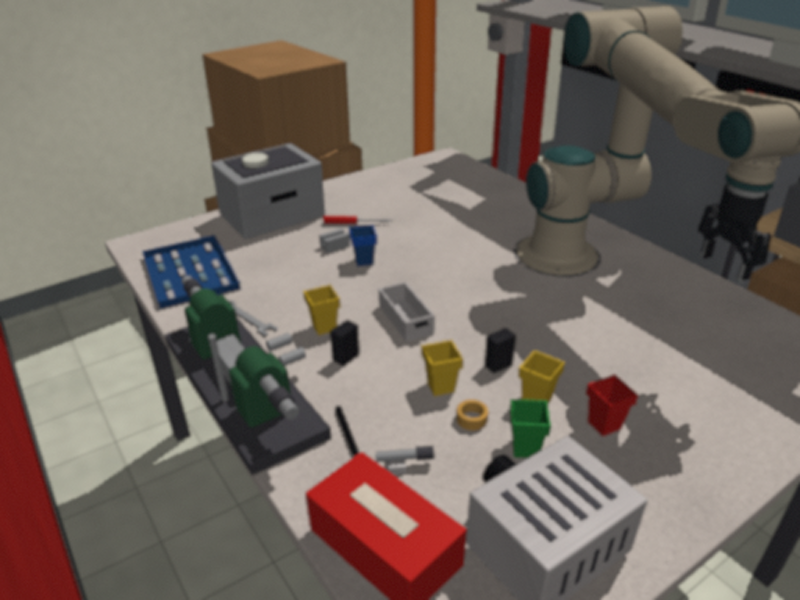

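The top view shows three yellow cups at about (237,347), (303,282) and (449,236). The blue cup is at (553,338), the carrier at (414,318), and the foams at (391,234) and (299,346). The green cup at (200,297) and the red cup at (177,376) are look-alikes, so I leave them. The ring is at (258,288) and the vee block at (600,328). Next I take enlarged crops.

Run:
```python
import cv2
a=cv2.imread('pics/top0.png')[130:240,140:400];cv2.imwrite('pics/top0c.png',cv2.resize(a,None,fx=3,fy=3,interpolation=cv2.INTER_CUBIC))
a=cv2.imread('pics/scene0.png')[135:295,180:380];cv2.imwrite('pics/scene0c.png',cv2.resize(a,None,fx=3.5,fy=3.5,interpolation=cv2.INTER_CUBIC))
```

```text
(no output)
```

View pics/top0c.png

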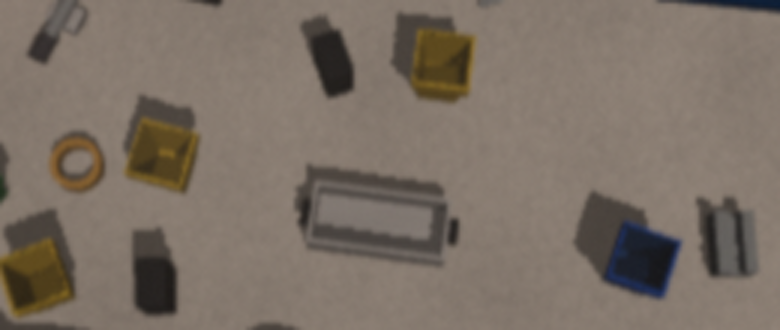

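View pics/scene0c.png

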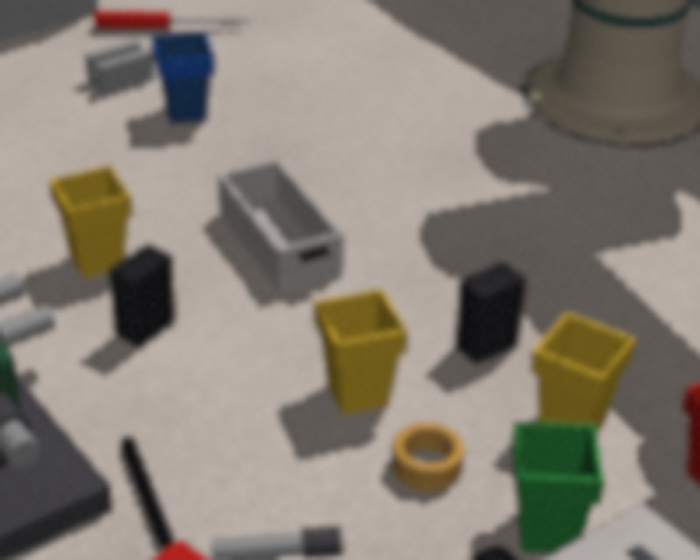

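```bash
cat > a.py <<'E'
from h import *
np.set_printoptions(precision=4,suppress=True)
t=lambda x,y:("top0",(x+.5)/3-.5+140,(y+.5)/3-.5+130)
s=lambda x,y:("scene0",(x+.5)/3.5-.5+180,(y+.5)/3.5-.5+135)
T={'blue':([(622,219),(681,238),(662,297),(604,280)],.09),
'yA':([(141,115),(199,132),(184,192),(125,171)],.09),'yB':([(417,28),(475,32),(470,93),(412,88)],.09),'yC':([(0,255),(60,237),(73,297),(15,317)],.09),
'car':([(314,178),(449,195),(443,262),(306,246)],.05),'fa':([(308,34),(340,25),(353,85),(325,96)],.08),'fb':([(135,258),(173,258),(175,312),(137,314)],.08)}
S={'blue':[(155,37),(205,34),(213,66),(160,70)],'yA':[(316,303),(383,292),(406,330),(333,345)],'yB':[(52,180),(114,168),(130,200),(72,212)],'yC':[(574,314),(634,344),(600,386),(533,352)],
'car':[(219,177),(280,164),(341,240),(278,256)],'fa':[(112,263),(150,247),(172,258),(135,278)],'fb':[(460,283),(503,264),(523,274),(484,297)]}
for k,(c,z) in T.items():
    P=np.array([onz(*t(*p),z) for p in c]); m=P.mean(0)
    e=[np.linalg.norm(P[i]-P[i-1]) for i in range(4)]
    v=P[1]-P[0]; mt=np.mean(c,0); ms=np.mean(S[k],0)
    print(k,m,'edges',np.array(e),'yaw',np.degrees(np.arctan2(v[1],v[0])),'tri',tri(t(*mt),s(*ms)))
E
python3 a.py
```

```text
blue [ 0.4429 -0.2623  0.09  ] edges [0.0694 0.0657 0.0675 0.0635] yaw -110.96460881585486 tri [ 0.4428 -0.2634  0.0805]
yA [0.5825 0.2478 0.09  ] edges [0.0645 0.0668 0.0683 0.0687] yaw -109.30353138571031 tri [0.5822 0.2491 0.0867]
yB [ 0.6728 -0.0636  0.09  ] edges [0.0694 0.0644 0.0705 0.0638] yaw -96.76733877863731 tri [ 0.6724 -0.0627  0.0854]
yC [0.453  0.3831 0.09  ] edges [0.0691 0.0663 0.0667 0.0642] yaw -75.4997208684851 tri [0.4517 0.3872 0.0826]
car [0.5044 0.0165 0.05  ] edges [0.077  0.1512 0.0754 0.1515] yaw -99.95323706647504 tri [0.5046 0.0172 0.0414]
fa [0.6819 0.0599 0.08  ] edges [0.0744 0.0372 0.0712 0.0334] yaw -76.1760654601942 tri [0.6842 0.0592 0.0755]
fb [0.439 0.259 0.08 ] edges [0.0604 0.0409 0.0582 0.0405] yaw -92.59243639643843 tri [0.4391 0.2608 0.0731]
```

```bash
cat > go.py <<'E'
# usage: go.py x y z yaw -> tool-frame shift (mm) at the present yaw, then at target yaw; turn (deg)
from h import *
import sys
x,y,z,yaw=map(float,sys.argv[1:5]); o=env.get_obs(); p=o['eef_pos']; a=o['orientation'][2]
d=(np.array([x,y,z])-p)*1000
def tf(a): c,s=np.cos(np.radians(a)),np.sin(np.radians(a)); return np.round([c*d[0]+s*d[1],s*d[0]-c*d[1],-d[2]],1)
t=-((yaw-a+90)%180-90) if len(sys.argv)<6 else -((yaw-a+180)%360-180)
print('t',round(o['clock'],1),'pos',np.round(p,4),'rpy',np.round(o['orientation'],2),'F',np.round(o['force'],1),'open',round(o['opening'],4))
print('before turn',tf(a),'after turn',tf(yaw),'turn',round(t,2))
E
python3 go.py 0.5044 0.0165 0.19 80 f; python3 go.py 0.443 -0.2625 0.19 69 f
```

```text
t 0.2 pos [0.1185 0.5113 0.2308] rpy [-179.95   -0.    166.95] F [-1.   0.7  0.1] open 0.0852
before turn [-487.7 -394.8   40.8] after turn [-420.2  465.9   40.8] turn 86.95
t 0.2 pos [0.1185 0.5113 0.2308] rpy [-179.95   -0.    166.95] F [-1.   0.7  0.1] open 0.0852
before turn [-490.9 -680.5   40.8] after turn [-606.1  580.2   40.8] turn 97.95
```

>>> carry_out(deltas="-1 -35 -28 2 0;-1 -35 -28 2 0;-1 -35 -28 2 0;-1 -35 -28 2 0;-1 -35 -28 3 0;-1 -35 -28 3 0;-1 -35 -28 3 0;-1 -35 -28 3 0;-1 -35 -28 3 0;-1 -35 -28 3 0")

```text
clock: 1.2
eef_pos: [0.397, 0.158, 0.2052]
orientation: [180.0, 0.0, 166.9]
force: [0.1, 0.5, -1.0]
opening: 0.0854
gripper_force: 0.0
```

>>> carry_out(deltas="-1 -35 -29 4 0;-1 -35 -28 4 0;-1 -35 -28 4 0;-1 -33 -28 4 0;-1 0 0 0 8;-1 0 0 0 8.5;-1 0 0 0 8.5;-1 0 0 0 8.5;-1 0 0 0 8.5;-1 0 0 0 8.5")

```text
clock: 2.2
eef_pos: [0.5051, 0.0184, 0.189]
orientation: [-180.0, -0.0, 116.1]
force: [0.4, -0.1, 0.7]
opening: 0.0851
gripper_force: 0.0
```

>>> carry_out(deltas="-1 0 0 0 8.5;-1 0 0 0 8.5;-1 0 0 0 8.5;-1 0 0 0 8.5;-1 0 0 0 3;-1 0 0 0 0;-1 0 0 0 0;-1 0 0 0 0;-1 0 0 0 0;-1 0 0 0 0")

```text
clock: 3.2
eef_pos: [0.5052, 0.0184, 0.1893]
orientation: [-180.0, -0.0, 79.5]
force: [-0.3, 0.3, 1.3]
opening: 0.0849
gripper_force: 0.0
```

```bash
python3 go.py 0.443 -0.2625 0.19 69 f
python3 - <<'E'
from h import *
shot("wrist","car1")
a=cv2.imread('pics/car1.png');cv2.imwrite('pics/car1b.png',cv2.resize(a,(800,600),interpolation=cv2.INTER_CUBIC))
E
```

```text
t 3.2 pos [0.5052 0.0184 0.1893] rpy [-1.800e+02 -1.000e-02  7.948e+01] F [-0.3  0.3  1.3] open 0.0849
before turn [-287.6   -9.8   -0.7] after turn [-284.6   42.6   -0.7] turn 10.48
```

View pics/car1b.png

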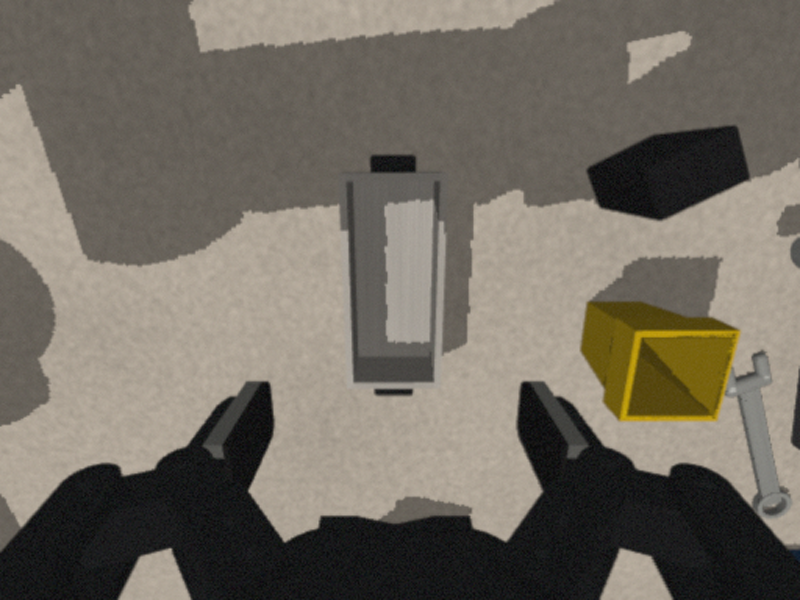

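The carrier fills (342..443, 173) to (352..436, 383), straight in view. There is a yellow cup with rim corners (635,330), (738,330), (717,420), (620,420), and foam_a is at (670,170).

Run:
```python
from h import *
np.set_printoptions(precision=4,suppress=True)
w=lambda x,y:("car1",x/1.5625,y/1.5625)
P=np.array([onz(*w(*p),.05) for p in [(342,173),(443,173),(437,383),(352,383)]]);print(P,P.mean(0)); 
v=P[0]-P[3]+P[1]-P[2];print(np.degrees(np.arctan2(v[1],v[0])),[np.linalg.norm(P[i]-P[i-1]) for i in range(4)])
t=lambda x,y:("top0",(x+.5)/3-.5+140,(y+.5)/3-.5+130)
C=np.mean([(314,178),(449,195),(443,262),(306,246)],0); print('tri',tri(t(*C),w(*proj('car1',P.mean(0))*1.5625)))
P=np.array([onz(*w(*p),.09) for p in [(635,330),(738,330),(717,420),(620,420)]]);print(P,P.mean(0))
v=P[0]-P[1]+P[3]-P[2];print('cup',np.degrees(np.arctan2(v[1],v[0])),[np.linalg.norm(P[i]-P[i-1]) for i in range(4)])
```

```text
[[ 0.4856  0.098   0.05  ]
 [ 0.5486  0.0863  0.05  ]
 [ 0.522  -0.0607  0.05  ]
 [ 0.4599 -0.0492  0.05  ]] [0.504  0.0186 0.05  ]
79.93312873450132 [np.float64(0.1493759431529046), np.float64(0.06410438561307262), np.float64(0.14935039314065782), np.float64(0.06317840009608718)]
tri [0.5043 0.0168 0.0457]
[[ 0.646  -0.0245  0.09  ]
 [ 0.7075 -0.0359  0.09  ]
 [ 0.6979 -0.0985  0.09  ]
 [ 0.6356 -0.0871  0.09  ]] [ 0.6718 -0.0615  0.09  ]
cup 169.52970940911317 [np.float64(0.06345910954866942), np.float64(0.06257196272659446), np.float64(0.06339310052084848), np.float64(0.0633750555439985)]
```

>>> carry_out(deltas="-1 -29 0 0 5.2;-1 -29 0 0 5.3;-1 -29 0 0 0;-1 -29 0 0 0;-1 -29 0 0 0;-1 -29 0 0 0;-1 -29 0 0 0;-1 -28 0 0 0;-1 -28 0 0 0;-1 -28 0 0 0")

```text
clock: 4.25
eef_pos: [0.4092, -0.2528, 0.1894]
orientation: [180.0, -0.0, 69.0]
force: [-0.7, -0.0, -1.0]
opening: 0.0853
gripper_force: 0.0
```

```bash
python3 go.py 0.443 -0.2625 0.19 69 f;  python3 - <<'E'
from h import *
shot("wrist","blue1")
a=cv2.imread('pics/blue1.png');cv2.imwrite('pics/blue1b.png',cv2.resize(a,(800,600),interpolation=cv2.INTER_CUBIC))
E
```

```text
t 4.2 pos [ 0.4092 -0.2528  0.1894] rpy [179.98  -0.    68.96] F [-0.7 -0.  -1. ] open 0.0853
before turn [ 3.1 35.  -0.6] after turn [ 3.1 35.  -0.6] turn -0.04
```

View pics/blue1b.png

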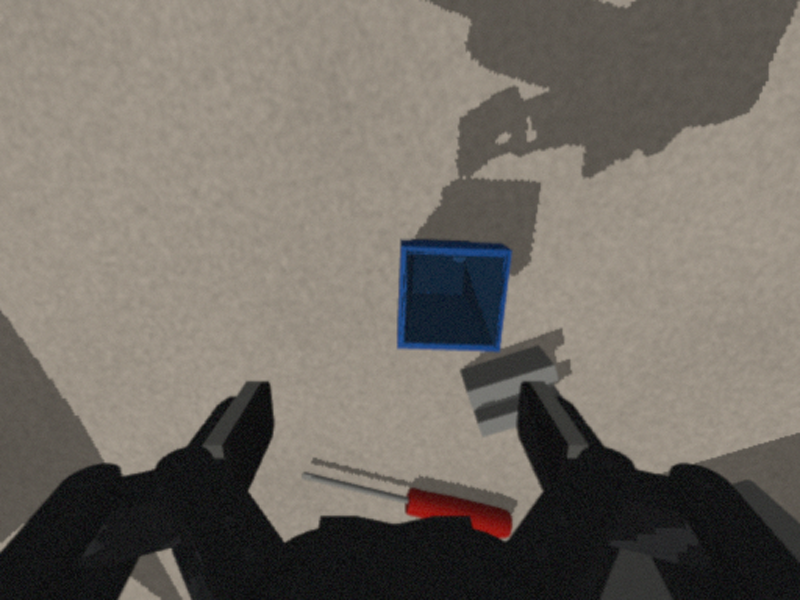

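The blue cup's rim corners are at about (404,249), (510,253), (500,350), (398,347). The vee block is just right and below at (510,385).

```bash
cat > cup.py <<'E'
# cup.py pic z scale x1 y1 ... corners TL TR BR BL
from h import *
import sys
a=list(map(float,sys.argv[2:])); z,s=a[:2]; c=np.array(a[2:]).reshape(-1,2)
P=np.array([onz(sys.argv[1],*((p+.5)/s-.5),z) for p in c]); v=P[1]-P[0]+P[2]-P[3]; u=P[0]-P[3]+P[1]-P[2]
A=lambda v:round(np.degrees(np.arctan2(v[1],v[0])),2)
print('centre',P.mean(0).round(4),'angle right',A(v),'up',A(u),'edges',[round(np.linalg.norm(P[i]-P[i-1])*1e3,1) for i in range(4)])
E
python3 cup.py blue1 .09 1.5625 404 249 510 253 500 350 398 347
python3 - <<'E'
from h import *
t=("top0",(642+.5)/3-.5+140,(258.5+.5)/3-.5+130)
print(tri(t,("blue1",453/1.5625,299.7/1.5625)))
E
```

```text
centre [ 0.4418 -0.2634  0.09  ] angle right -23.06 up 66.86 edges [np.float64(61.4), np.float64(61.2), np.float64(61.0), np.float64(63.4)]
[ 0.44220207 -0.26105005  0.09408828]
```

```bash
python3 - <<'E'
from h import *
R_=np.radians(67);ex=np.array([np.cos(R_),np.sin(R_)]);ey=np.array([np.sin(R_),-np.cos(R_)])
for p in[(462,368),(545,346),(557,372),(483,436)]:
    q=onz("blue1",p[0]/1.5625,p[1]/1.5625,.038)[:2]; d=q-[.442,-.2625]; print(q.round(4),(d@ex*1e3).round(1),(d@ey*1e3).round(1))
E
python3 go.py 0.442 -0.2628 0.12 67 f
```

```text
[ 0.4322 -0.3352] -70.7 19.4
[ 0.4962 -0.3402] -50.3 80.3
[ 0.4992 -0.3646] -71.6 92.5
[ 0.4289 -0.3992] -131.0 41.4
t 4.3 pos [ 0.4079 -0.2557  0.1893] rpy [1.800e+02 1.200e-01 6.881e+01] F [-2.5 -1.9  0. ] open 0.0854
before turn [ 5.7 34.3 69.3] after turn [ 6.8 34.1 69.3] turn 1.81
```

>>> carry_out(deltas="-1 0 0 0 1.8;-1 3.4 17 0 0;-1 3.4 17.1 0 0;-1 0 0 30 0;-1 0 0 30 0;-1 0 0 30 0;-1 0 0 21 0;-1 0 0 20 0;-1 0 0 0 0;-1 0 0 0 0")

```text
clock: 5.3
eef_pos: [0.444, -0.2587, 0.0587]
orientation: [-180.0, -0.0, 67.2]
force: [0.3, -0.4, 0.2]
opening: 0.0855
gripper_force: 0.0
```

```bash
python3 go.py 0.442 -0.2628 0.058 67 f
```

```text
t 5.3 pos [ 0.444  -0.2587  0.0587] rpy [-1.800e+02 -1.000e-02  6.716e+01] F [ 0.3 -0.4  0.2] open 0.0855
before turn [-4.6 -0.2  0.7] after turn [-4.6 -0.2  0.7] turn 0.16
```

>>> carry_out(deltas="-1 -4.6 0 0.5 0;-1 0 0 0 0;1 0 0 0 0;1 0 0 0 0;1 0 0 0 0;1 0 0 0 0;1 0 0 0 0;1 0 0 0 0;1 0 0 0 0;1 0 0 0 0")

```text
clock: 6.3
eef_pos: [0.4423, -0.2632, 0.0586]
orientation: [179.9, 0.0, 67.1]
force: [-2.0, 0.7, 5.2]
opening: 0.0634
gripper_force: 66.5
```

>>> carry_out(deltas="1 0 0 -10 0;1 0 0 -30 0;1 0 0 -30 0;1 0 0 -30 0;1 0 0 0 -6;1 0 0 0 -6.7;1 0 0 0 0;1 0 0 0 0;1 0 0 0 0;1 0 0 0 0")

```text
clock: 7.3
eef_pos: [0.442, -0.2629, 0.1576]
orientation: [-180.0, -0.0, 79.8]
force: [-0.1, 0.8, -0.3]
opening: 0.0626
gripper_force: 65.9
```

```bash
python3 go.py 0.5042 0.0176 0.158 80 f
python3 - <<'E'
from h import *
shot("wrist","blue2")
cv2.imwrite('pics/blue2b.png',cv2.imread('pics/blue2.png'))
E
```

```text
t 7.3 pos [ 0.442  -0.2629  0.1576] rpy [-1.7998e+02 -2.0000e-02  7.9770e+01] F [-0.1  0.8 -0.3] open 0.0626
before turn [287.1  11.4  -0.4] after turn [287.   12.6  -0.4] turn -0.23
```

View pics/blue2b.png

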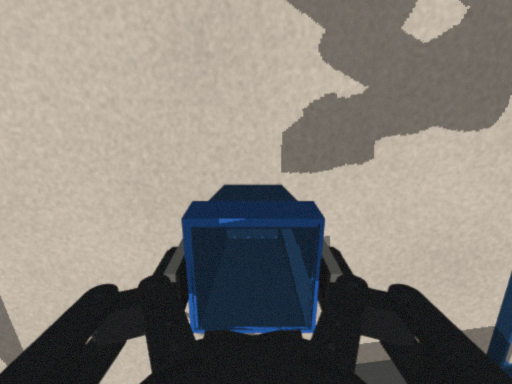

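```bash
python3 cup.py blue2 .189 1 184.5 221 325 221 317 332 192 332; python3 cup.py car1 .05 1.5625 342 173 443 173 437 383 352 383
```

```text
centre [ 0.4426 -0.263   0.189 ] angle right -10.21 up 79.77 edges [np.float64(61.9), np.float64(62.3), np.float64(61.9), np.float64(64.2)]
centre [0.5039 0.0188 0.05  ] angle right -10.53 up 79.92 edges [np.float64(149.3), np.float64(64.1), np.float64(149.3), np.float64(63.2)]
```

>>> carry_out(deltas="1 40 1.5 0 0;1 40 1.6 0 0;1 40 1.6 0 0;1 40 1.6 0 0;1 40 1.6 0 0;1 40 1.6 0 0;1 32 1.6 0 0;1 15 1.5 0 0;1 0 0 0 0;1 0 0 0 0")

```text
clock: 8.35
eef_pos: [0.5049, 0.0167, 0.1576]
orientation: [-180.0, 0.0, 79.8]
force: [-0.3, 0.3, -0.5]
opening: 0.0634
gripper_force: 65.9
```

>>> carry_out(deltas="1 0 0 0 0;1 0 0 0 0;1 0 0 0 0;1 0 0 0 0;1 0 0 0 0;1 0 0 0 0;1 0 0 0 0;1 0 0 0 0;1 0 0 0 0;1 0 0 0 0")

```text
clock: 9.35
eef_pos: [0.505, 0.0174, 0.1578]
orientation: [-180.0, -0.0, 79.9]
force: [-0.1, 0.2, -0.9]
opening: 0.063
gripper_force: 65.9
```

```bash
python3 go.py 0.5042 0.018 0.110 79.95 f
python3 - <<'E'
from h import *
shot("wrist","blue3")
cv2.imwrite('pics/blue3b.png',cv2.resize(cv2.imread('pics/blue3.png'),(800,600)))
E
```

```text
t 9.3 pos [0.505  0.0174 0.1578] rpy [-180.     -0.     79.85] F [-0.1  0.2 -0.9] open 0.063
before turn [ 0.5 -0.9 47.8] after turn [ 0.5 -0.9 47.8] turn -0.1
```

View pics/blue3b.png

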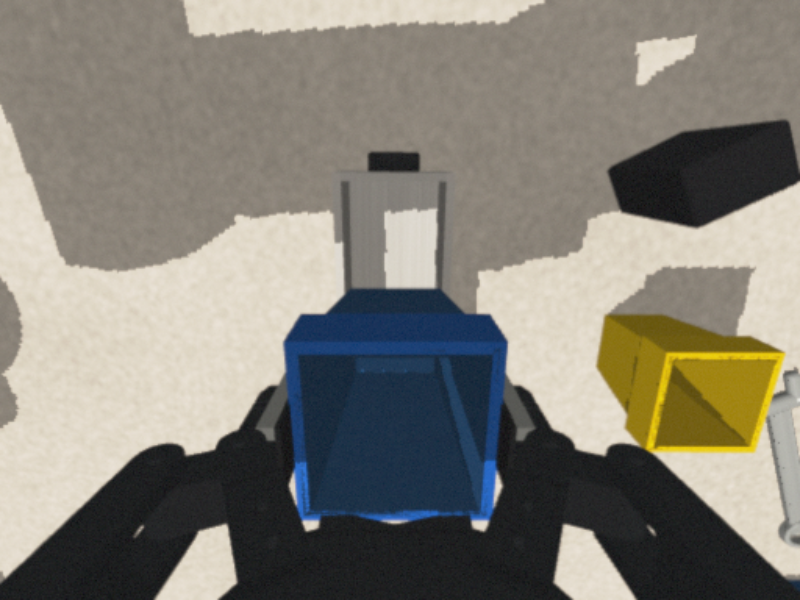

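The cup's foot (centred at x≈395) lines up with the carrier (inside about 345..443 there). I lower it.

>>> carry_out(deltas="1 0.5 -0.6 0 0;1 0 0 20 0;1 0 0 20 0;1 0 0 20 0;1 0 0 15 0;1 0 0 10 0;1 0 0 5 0;1 0 0 3 0;1 0 0 0 0;1 0 0 0 0")

```text
clock: 10.4
eef_pos: [0.505, 0.018, 0.0655]
orientation: [179.9, -0.0, 79.9]
force: [0.5, 0.6, -0.3]
opening: 0.0629
gripper_force: 65.9
```

>>> carry_out(deltas="1 0 0 0.5 0;1 0 0 0.5 0;1 0 0 0 0;-1 0 0 0 0;-1 0 0 0 0;-1 0 0 0 0;-1 0 0 0 0;-1 0 0 0 0;-1 0 0 -5 0;-1 0 0 -10 0")

```text
clock: 11.4
eef_pos: [0.504, 0.018, 0.0787]
orientation: [-179.9, 0.0, 79.8]
force: [0.2, -0.8, -0.2]
opening: 0.0853
gripper_force: 0.0
```

>>> carry_out(deltas="-1 0 0 -30 0;-1 0 0 -30 0;-1 0 0 -30 0;-1 0 0 -20 0;-1 0 0 0 0;-1 0 0 0 0;-1 0 0 0 0;-1 0 0 0 0;-1 0 0 0 0;-1 0 0 0 0")

```text
clock: 12.4
eef_pos: [0.5043, 0.0179, 0.1883]
orientation: [-179.9, 0.0, 79.8]
force: [-0.1, -0.0, -0.0]
opening: 0.0851
gripper_force: 0.0
```

```bash
python3 go.py 0.5042 0.018 0.110 79.95 f
python3 - <<'E'
from h import *
shot("wrist","blue4")
cv2.imwrite('pics/blue4b.png',cv2.resize(cv2.imread('pics/blue4.png'),(800,600)))
E
```

```text
t 12.4 pos [0.5043 0.0179 0.1883] rpy [-179.95    0.     79.85] F [-0.1 -0.  -0. ] open 0.0851
before turn [ 0.  -0.1 78.3] after turn [ 0.  -0.1 78.3] turn -0.1
```

View pics/blue4b.png

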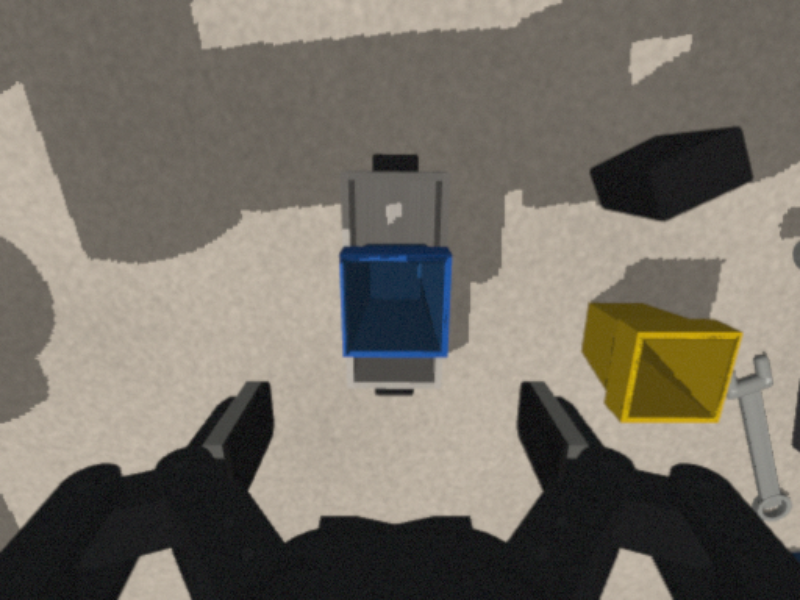

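The blue cup stands in the carrier with rim corners (341,256), (450,256), (447,356), (344,356).

```bash
python3 cup.py blue4 .095 1.5625 341 256 450 256 447 356 344 356;  python3 cup.py blue4 .05 1.5625 343 172 446 172 437 382 352 382; python3 go.py 0.683 0.045 0.19 80 f
```

```text
centre [0.5042 0.0179 0.095 ] angle right -10.14 up 79.85 edges [np.float64(61.8), np.float64(61.4), np.float64(61.8), np.float64(62.7)]
centre [0.5037 0.0192 0.05  ] angle right -10.15 up 79.81 edges [np.float64(148.6), np.float64(65.1), np.float64(148.5), np.float64(62.9)]
t 12.4 pos [0.5044 0.018  0.1884] rpy [-179.97    0.     79.85] F [0.2 0.8 0.7] open 0.0856
before turn [ 58.1 171.   -1.6] after turn [ 57.7 171.2  -1.6] turn -0.15
```

>>> carry_out(deltas="-1 10 30 0 0;-1 10 30 0 0;-1 10 30 0 0;-1 10 30 0 0;-1 10 30 0 0;-1 8 21 0 0;-1 0 0 0 0;-1 0 0 0 0;-1 0 0 0 0;-1 0 0 0 0")

```text
clock: 13.45
eef_pos: [0.6826, 0.0448, 0.1895]
orientation: [180.0, -0.0, 79.8]
force: [1.0, 0.2, 0.5]
opening: 0.0856
gripper_force: 0.0
```

```bash
python3 go.py 0.683 0.045 0.19 80 f
python3 - <<'E'
from h import *
shot("wrist","fa1")
a=cv2.resize(cv2.imread('pics/fa1.png'),(800,600),interpolation=cv2.INTER_CUBIC); a=cv2.convertScaleAbs(a,alpha=2.2,beta=0)
cv2.imwrite('pics/fa1b.png',a)
E
```

```text
t 13.4 pos [0.6826 0.0448 0.1895] rpy [ 1.7996e+02 -1.0000e-02  7.9840e+01] F [1.  0.2 0.5] open 0.0856
before turn [ 0.3  0.4 -0.5] after turn [ 0.3  0.4 -0.5] turn -0.16
```

View pics/fa1b.png

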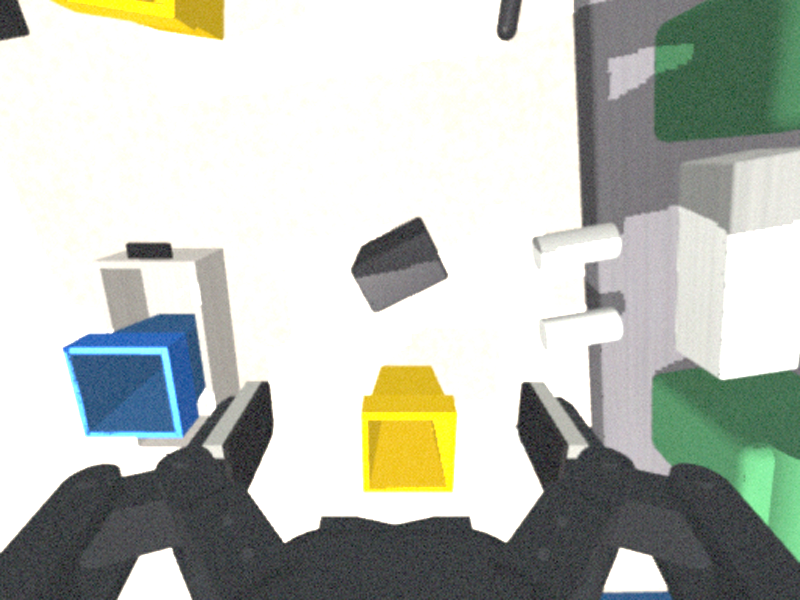

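The foam's silhouette is at (353,268), (421,218), (447,272), (376,310). The cup below it is yB with rim (362,413), (455,413), (452,490), (365,490). I will fit outlines by code, which also serves the other pieces.

```bash
cat > fit.py <<'E'
# fit.py pic kind(foam|yellow) x0 y0 [zbase] : silhouette fit of (x, y, yaw)
from h import *
import sys
from scipy.optimize import minimize
def box(a,b,z): return [(sx*a/2,sy*b/2,z) for sx,sy in((1,1),(1,-1),(-1,-1),(-1,1))]
PARTS={'foam':[box(.054,.034,0)+box(.054,.034,.08)],
 'yellow':[box(.064,.064,.066)+box(.064,.064,.09),box(.044,.044,0)+box(.0557,.0557,.066)]}
def fit(fn,kind,x0,y0,zb=0.,r=55):
    img=np.load('pics/'+fn+'.npz')['img']; hsv=cv2.cvtColor(img,cv2.COLOR_RGB2HSV)
    M=(hsv[...,2]<48) if kind=='foam' else (abs(hsv[...,0].astype(int)-25)<7)&(hsv[...,1]>130)
    n,L,st,_=cv2.connectedComponentsWithStats(M.astype(np.uint8))
    u,v=proj(fn,[x0,y0,zb+.05]); D=np.hypot(*(np.indices(L.shape)-np.array([v,u])[:,None,None])); D[(L==0)|(st[L,4]<60)]=1e9
    M=((L==L.flat[D.argmin()])*255).astype(np.uint8); S=4; Mb=cv2.resize(M,None,fx=S,fy=S,interpolation=cv2.INTER_LINEAR)>127
    P=[np.array(p) for p in PARTS[kind]]
    def sil(q):
        c,s=np.cos(q[2]),np.sin(q[2]); m=np.zeros(Mb.shape,np.uint8)
        for p in P:
            h=np.array([((proj(fn,(q[0]+c*a-s*b,q[1]+s*a+c*b,zb+z))+.5)*S*16) for a,b,z in p]).round().astype(np.int32)
            cv2.fillConvexPoly(m,cv2.convexHull(h),1,shift=4)
        return m>0
    f=lambda q:1-(sil(q)&Mb).sum()/(sil(q)|Mb).sum()
    best=min((minimize(f,[x0,y0,a],method='Nelder-Mead',options=dict(initial_simplex=np.array([[x0,y0,a],[x0+.01,y0,a],[x0,y0+.01,a],[x0,y0,a+.25]]),xatol=1e-4,fatol=1e-4)) for a in np.radians(np.arange(0,180 if kind=='foam' else 90,30))),key=lambda r:r.fun)
    return best.x[:2],np.degrees(best.x[2]),1-best.fun
if __name__=='__main__':
    for i in range(3,len(sys.argv),2):
        x,y,i_=fit(sys.argv[1],sys.argv[2],float(sys.argv[i]),float(sys.argv[i+1])); print(x.round(4),'yaw',round(y,1),'IoU',round(i_,3))
E
python3 fit.py fa1 foam .683 .06; python3 fit.py fa1 yellow .672 -.062; python3 fit.py top0 yellow .672 -.062 .582 .248 .453 .384;python3 fit.py scene0 yellow .672 -.062 .582 .248 .453 .384;  python3 fit.py top0 foam .683 .06 .439 .26
```

```text
[0.6901 0.0705] yaw 38.7 IoU 0.485
[ 0.6722 -0.0616] yaw 79.8 IoU 0.967
[ 0.6751 -0.0624] yaw 79.1 IoU 0.902
[0.5846 0.2506] yaw 71.5 IoU 0.886
[0.4543 0.3901] yaw 21.9 IoU 0.896
[ 0.6732 -0.0619] yaw 69.0 IoU 0.872
[0.5825 0.2511] yaw 59.1 IoU 0.886
[0.4474 0.3866] yaw 26.4 IoU 0.828
[0.689  0.0609] yaw 7.5 IoU 0.753
[0.4441 0.2646] yaw 11.8 IoU 0.77
```

Run:
```python
from h import *
v=np.load('pics/fa1.npz')['img'].max(2)
print(v[130:206:4,218:296:4])
```

```text
[[134 134 133 140 138 134 130 133 137 136 140 135 136 131 135 137 138 133
  133 132]
 [135 138 132 133 137 136 135 141 139 140 133 131 136 136 132 134 133 133
  135 132]
 [134 136 138 135 131 137 131 134 134 143 137 139 120 134 130 134 130 133
  134 134]
 [137 132 136 136 133 136 134 132 131 139 118  36  33  51 136 133 133 136
  133 131]
 [138 138 132 141 175 213 221 224 130  40  33  33  29  30 131 137 133 130
  135 136]
 [216 223 221 217 220 215 192  47  27  33  37  35  35  39  52 134 137 132
  134 137]
 [223 224 216 221 196  39  27  31  34  25  31  37  41  37  34 135 135 131
  135 183]
 [218 214 225 125  28  38  28  30  32  37  38  42  40  38  39  54 139 178
  214 218]
 [216 214 219  36  29  29  31  38  42  39  41  40  36  36  37  41 213 221
  222 221]
 [220 219 165  27  34  30  41  34  41  32  37  37  39  36  36  47 112 214
  221 223]
 [218 217  40  36  39  36  38  41  38  42  41  43  61  61  57  60  48 214
  220 222]
 [223 215  36  41  31  41  42  52  61  58  65  63  60  62  60  58  55 126
  219 218]
 [214 218 139  64  68  67  63  65  64  65  62  61  54  61  59  56  60 162
  221 215]
 [210 218 223  67  65  64  65  65  64  60  59  61  59  59  58 135 221 219
  217 216]
 [212 213 210 166  66  63  62  61  57  59  59  61  58 138 216 217 216 219
  222 222]
 [218 220 213 214  70  61  63  60  61  59  60 161 214 213 217 221 219 223
  218 220]
 [213 222 213 217 207  49  63  58  59 156 213 216 219 216 213 221 218 221
  214 217]
 [223 212 217 216 218  85  64 158 209 213 217 214 222 217 218 215 212 217
  214 217]
 [219 218 217 212 216 219 215 210 216 213 215 214 213 216 216 212 216 216
  218 216]]
```

```bash
sed -i 's/<48/<90/' fit.py; python3 fit.py fa1 foam .683 .06; python3 fit.py blue4 foam .683 .06;python3 go.py 0.683 0.06 0.15 20
```

```text
[0.6881 0.0618] yaw 18.6 IoU 0.909
[0.6862 0.0613] yaw 12.4 IoU 0.942
t 13.5 pos [0.6826 0.0447 0.1895] rpy [ 1.7996e+02 -1.0000e-02  7.9840e+01] F [-0.4 -0.5 -0.3] open 0.0855
before turn [15.1 -2.3 39.5] after turn [  5.6 -14.2  39.5] turn 59.84
```

>>> carry_out(deltas="-1 0 0 0 -8;-1 0 0 0 -8;-1 0 0 0 -8;-1 0 0 0 -3;-1 0 0 0 0;-1 0 0 0 0;-1 0 0 0 0;-1 0 0 0 0;-1 0 0 0 0;-1 0 0 0 0")

```text
clock: 14.5
eef_pos: [0.6831, 0.0449, 0.1888]
orientation: [180.0, -0.0, 106.8]
force: [-0.3, -0.3, 0.5]
opening: 0.0854
gripper_force: 0.0
```

```bash
python3 - <<'E'
from h import *
shot("wrist","fa2")
a=np.load('pics/fa2.npz')['img'].max(2)
a=a[120:230,200:310]
cv2.imwrite('pics/fa2b.png',cv2.resize(cv2.convertScaleAbs(a,alpha=2.2),None,fx=5,fy=5,interpolation=cv2.INTER_CUBIC))
E
python3 fit.py fa2 foam .687 .061; python3 go.py 0.687 0.061 0.058 107
```

```text
[0.6876 0.0611] yaw 193.6 IoU 0.911
t 14.6 pos [0.683  0.0449 0.1888] rpy [-180.     -0.    106.84] F [-0.5  0.5  0.2] open 0.0854
before turn [ 14.3   8.4 130.8] after turn [ 14.2   8.5 130.8] turn -0.16
```

View pics/fa2b.png

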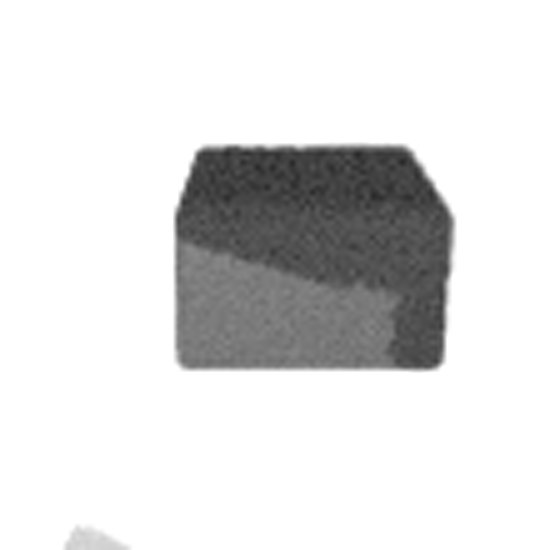

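Foam a is now square to the tool. Its top face spans (176,212), (453,212), (442,369), (178,369) in the 5x crop, so the tool yaw of 106.8 is right.

```bash
python3 cup.py fa2 .08 5 1176 812 1453 812 1442 969 1178 969;  python3 go.py 0.6875 0.062 0.058 106.8
```

```text
centre [0.6877 0.0608 0.08  ] angle right 16.82 up 105.84 edges [np.float64(30.9), np.float64(51.9), np.float64(30.9), np.float64(51.3)]
t 14.6 pos [0.683  0.0449 0.1888] rpy [-180.     -0.    106.84] F [-0.5  0.5  0.2] open 0.0854
before turn [ 15.1   9.2 130.8] after turn [ 15.1   9.2 130.8] turn 0.04
```

>>> carry_out(deltas="-1 7 4.6 0 0;-1 7.2 4.6 0 0;-1 0 0 30 0;-1 0 0 30 0;-1 0 0 30 0;-1 0 0 25 0;-1 0 0 18 0;-1 0 0 0 0;-1 0 0 0 0;-1 0 0 0 0")

```text
clock: 15.55
eef_pos: [0.6888, 0.0615, 0.0579]
orientation: [179.8, 0.0, 106.9]
force: [-0.3, 0.1, 0.2]
opening: 0.0855
gripper_force: 0.0
```

```bash
python3 go.py 0.6877 0.061 0.056 106.8
```

```text
t 15.6 pos [0.6888 0.0615 0.0579] rpy [1.7983e+02 4.0000e-02 1.0686e+02] F [-0.3  0.1  0.2] open 0.0855
before turn [-0.2 -1.2  1.9] after turn [-0.2 -1.2  1.9] turn 0.06
```

>>> carry_out(deltas="-1 0 -1.2 1.5 0;-1 0 0 0 0;1 0 0 0 0;1 0 0 0 0;1 0 0 0 0;1 0 0 0 0;1 0 0 0 0;1 0 0 0 0;1 0 0 0 0;1 0 0 0 0")

```text
clock: 16.55
eef_pos: [0.6869, 0.0608, 0.0548]
orientation: [179.9, 0.0, 106.8]
force: [-0.4, -0.4, 4.9]
opening: 0.053
gripper_force: 63.9
```

>>> carry_out(deltas="1 0 0 -10 0;1 0 0 -30 0;1 0 0 -30 0;1 0 0 -30 8;1 0 0 0 8;1 0 0 0 8;1 0 0 0 2.9;1 0 0 0 0;1 0 0 0 0;1 0 0 0 0")

```text
clock: 17.55
eef_pos: [0.6865, 0.0608, 0.1542]
orientation: [-180.0, 0.0, 80.0]
force: [0.1, 0.3, -0.4]
opening: 0.0528
gripper_force: 63.5
```

```bash
python3 go.py 0.5133 0.0697 0.158 79.9
python3 - <<'E'
from h import *
shot("wrist","fa3")
cv2.imwrite('pics/fa3b.png',cv2.convertScaleAbs(cv2.imread('pics/fa3.png'),alpha=1.8))
E
```

```text
t 17.6 pos [0.6865 0.0608 0.1542] rpy [-179.97    0.     80.01] F [ 0.1  0.3 -0.4] open 0.0528
before turn [ -21.2 -172.1   -3.8] after turn [ -21.6 -172.    -3.8] turn 0.11
```

View pics/fa3b.png

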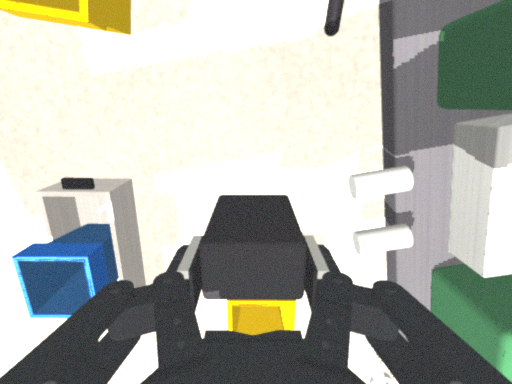

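Run:
```python
from h import *
v=np.load('pics/fa3.npz')['img'].max(2); print(v[236:310:2,240], v[270,185:320:3])
for q in[(252,296),(252,248)]:
    P=onz('fa3',*q,.1794)-np.array([.6865,.0608,.1542]); a=np.radians(80.01); print(P[0]*np.cos(a)+P[1]*np.sin(a),P[0]*np.sin(a)-P[1]*np.cos(a))
```

```text
[ 33  31  33  40  47  43  46  45  44  39  45  41  43  39  41  39  45  44
  43  43  47  43  43  43  39  46  45  48  42  41  44  45 124 236 145 127
 119] [107  72  33  26  32  28  38  40  43  44  44  40  40  46  42  43  41  41
  46  40  42  39  39  36  44  38  44  43  42  44  41  43  44  47  40  40
  42  41  44  44  34  32  27  31  62]
-0.013844256466903737 -0.0006041825570897441
0.013987169188621966 -0.0005761130478093355
```

>>> carry_out(deltas="1 -4 -34 0 0;1 -4 -34 0 0;1 -4 -34 0 0;1 -4 -34 0 0;1 -4 -26 0 0;1 -2 -10 0 0;1 0 0 0 0;1 0 0 0 0;1 0 0 0 0;1 0 0 0 0")

```text
clock: 18.6
eef_pos: [0.514, 0.0691, 0.154]
orientation: [-180.0, -0.0, 79.9]
force: [0.0, 0.5, 0.7]
opening: 0.0529
gripper_force: 63.4
```

```bash
python3 go.py 0.5133 0.069 0.061 79.9
python3 - <<'E'
from h import *
shot("wrist","fa4")
cv2.imwrite('pics/fa4b.png',cv2.resize(cv2.convertScaleAbs(cv2.imread('pics/fa4.png'),alpha=1.8),(800,600)))
E
```

```text
t 18.6 pos [0.514  0.0691 0.154 ] rpy [-179.98   -0.     79.94] F [0.  0.5 0.7] open 0.0529
before turn [-0.2 -0.7 93. ] after turn [-0.2 -0.7 93. ] turn 0.04
```

View pics/fa4b.png

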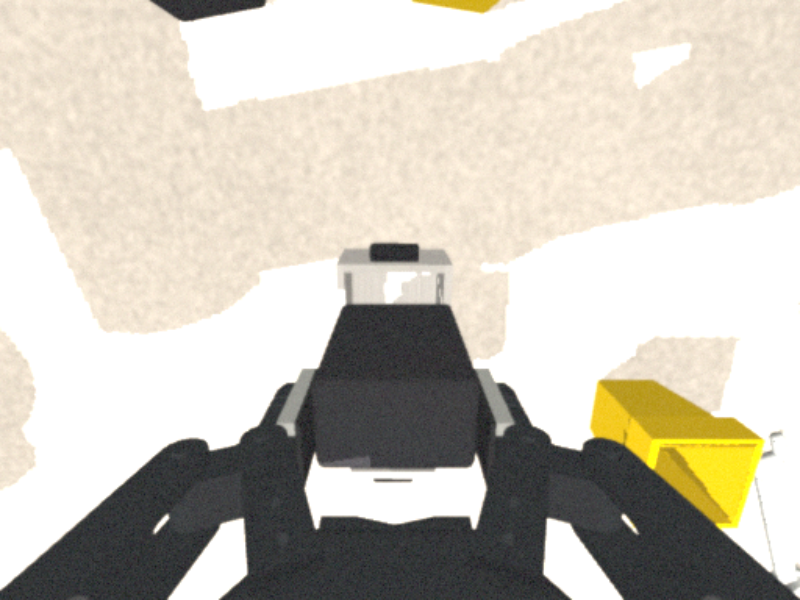

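Run:
```python
from h import *
a=np.radians(79.94);ex=np.array([np.cos(a),np.sin(a)]);ey=np.array([np.sin(a),-np.cos(a)])
for fn,u,v in[("fa4",395,263),("car1",392,173),("car1",394,383),("fa4",340,264),("fa4",451,264)]:
    P=onz(fn,u/1.5625,v/1.5625,.05)[:2]-np.array([.5042,.0185]); print((P@ex).round(4),(P@ey).round(4))
```

```text
0.0758 0.0006
0.0748 -0.0005
-0.0746 -0.0006
0.0752 -0.032
0.0752 0.0338
```

>>> carry_out(deltas="1 -0.3 -0.6 20 0;1 0 0 20 0;1 0 0 10 0;1 0 0 10 0;1 0 0 10 0;1 0 0 10 0;1 0 0 6 0;1 0 0 3 0;1 0 0 0 0;1 0 0 0 0")

```text
clock: 19.65
eef_pos: [0.513, 0.069, 0.0658]
orientation: [180.0, -0.0, 79.9]
force: [0.4, -1.2, -0.1]
opening: 0.0529
gripper_force: 63.4
```

>>> carry_out(deltas="1 0 0 1 0;1 0 0 1 0;1 0 0 1 0;1 0 0 1 0;1 0 0 1 0;1 0 0 0 0;1 0 0 0 0;1 0 0 0 0;1 0 0 0 0;1 0 0 0 0")

```text
clock: 20.65
eef_pos: [0.5128, 0.069, 0.0603]
orientation: [180.0, -0.0, 80.0]
force: [-0.8, 0.4, 0.1]
opening: 0.0527
gripper_force: 63.4
```

>>> carry_out(deltas="1 0 0 0.5 0;-1 0 0 0 0;-1 0 0 0 0;-1 0 0 0 0;-1 0 0 0 0;-1 0 0 0 0;-1 0 0 -10 0;-1 0 0 -30 0;-1 0 0 -30 0;-1 0 0 -30 0")

```text
clock: 21.65
eef_pos: [0.5127, 0.069, 0.1618]
orientation: [180.0, -0.0, 80.0]
force: [1.0, -0.3, -0.6]
opening: 0.0855
gripper_force: 0.0
```

>>> carry_out(deltas="-1 0 0 -30 0;-1 0 0 0 0;-1 0 0 0 0;-1 0 0 0 0;-1 0 0 0 0;-1 0 0 0 0;-1 0 0 0 0;-1 0 0 0 0;-1 0 0 0 0;-1 0 0 0 0")

```text
clock: 22.65
eef_pos: [0.5128, 0.069, 0.1898]
orientation: [-180.0, -0.0, 79.9]
force: [0.3, -0.9, -0.5]
opening: 0.0857
gripper_force: 0.0
```

```bash
python3 go.py 0.439 0.25 0.19 90
python3 - <<'E'
from h import *
shot("wrist","fa5")
a=np.radians(79.94);ex=np.array([np.cos(a),np.sin(a)]);ey=np.array([np.sin(a),-np.cos(a)])
v=np.load('pics/fa5.npz')['img']; cv2.imwrite('pics/fa5b.png',cv2.resize(cv2.convertScaleAbs(v[100:260,180:330,::-1],alpha=1.8),None,fx=3.6,fy=3.6,interpolation=cv2.INTER_CUBIC))
E
```

```text
t 22.6 pos [0.5128 0.069  0.1898] rpy [-180.     -0.     79.95] F [ 0.3 -0.9 -0.5] open 0.0857
before turn [ 165.4 -104.2   -0.2] after turn [181.  -73.8  -0.2] turn -10.05
```

View pics/fa5b.png

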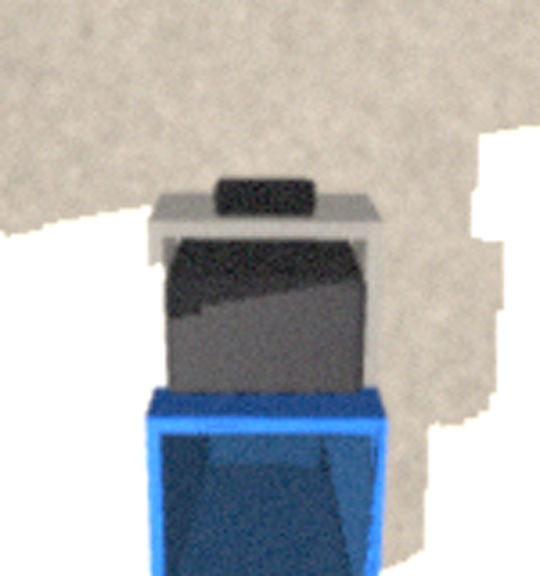

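Foam a stands down in the +y gap, square and clear of walls and band. The picture allowance is used up, so from here I measure by outline fit only.

>>> carry_out(deltas="-1 20 -12 0 -5;-1 20 -10 0 -5;-1 20 -9 0 0;-1 20 -8 0 0;-1 20 -8 0 0;-1 20 -8 0 0;-1 20 -8 0 0;-1 20 -8 0 0;-1 19 -7 0 0;-1 0 0 0 0")

```text
clock: 23.7
eef_pos: [0.4396, 0.2522, 0.1899]
orientation: [-180.0, -0.0, 90.1]
force: [0.1, -0.1, 0.4]
opening: 0.0854
gripper_force: 0.0
```

>>> carry_out(deltas="-1 0 0 0 0;-1 0 0 0 0;-1 0 0 0 0;-1 0 0 0 0;-1 0 0 0 0;-1 0 0 0 0;-1 0 0 0 0;-1 0 0 0 0;-1 0 0 0 0;-1 0 0 0 0")

```text
clock: 24.7
eef_pos: [0.4404, 0.2506, 0.1898]
orientation: [180.0, -0.0, 89.9]
force: [0.2, 0.4, -0.2]
opening: 0.0855
gripper_force: 0.0
```

```bash
sed -i 's/box(.054,.034,/box(.0525,.0325,/g' fit.py; python3 fit.py fa2 foam .687 .061; python3 go.py 0.439 0.262 0.056 90
python3 - <<'E'
from h import *
shot("wrist","fb1")
v=np.load('pics/fb1.npz')['img'].max(2)
u,w=proj('fb1',[.439,.262,.08]).astype(int); print(u,w)
m=((v<90)*255).astype(np.uint8); n,L,st,c=cv2.connectedComponentsWithStats(m)
for i in range(1,n):
    if st[i,4]>100: print(st[i],c[i].round(1))
E
python3 fit.py fb1 foam .439 .262; python3 fit.py fb1 yellow .453 .384
```

```text
[0.6875 0.0613] yaw 15.7 IoU 0.964
t 24.7 pos [0.4404 0.2506 0.1898] rpy [ 1.800e+02 -1.000e-02  8.995e+01] F [ 0.2  0.4 -0.2] open 0.0855
before turn [ 11.4  -1.4 133.8] after turn [ 11.4  -1.4 133.8] turn -0.05
251 180
[ 223    0   58   73 1587] [249.4  17.9]
[392  72  25  26 248] [406.8  84.3]
[364  94  23  13 113] [372.4 100.7]
[ 227  146   57   47 2466] [254.5 170.1]
[ 342  149   45   64 1428] [361.9 175. ]
[ 375  158   64   67 2189] [404.5 189.1]
[    0   244   512   140 39492] [256.1 337.1]
[ 284  277   56   31 1118] [310.2 292. ]
[0.4418 0.2661] yaw -0.3 IoU 0.979
[0.4517 0.391 ] yaw 18.9 IoU 0.991
```

>>> carry_out(deltas="-1 8 0.7 0 0.2;-1 7.5 0.7 0 0;-1 0 0 30 0;-1 0 0 30 0;-1 0 0 30 0;-1 0 0 26 0;-1 0 0 18 0;-1 0 0 0 0;-1 0 0 0 0;-1 0 0 0 0")

```text
clock: 25.75
eef_pos: [0.4426, 0.2668, 0.0574]
orientation: [179.9, -0.1, 89.8]
force: [-0.1, -0.1, 1.0]
opening: 0.0855
gripper_force: 0.0
```

```bash
python3 go.py 0.4418 0.2661 0.056 89.7
```

```text
t 25.8 pos [0.4426 0.2668 0.0574] rpy [ 1.7987e+02 -7.0000e-02  8.9760e+01] F [-0.1 -0.1  1. ] open 0.0855
before turn [-0.7 -0.8  1.4] after turn [-0.7 -0.8  1.4] turn 0.06
```

>>> carry_out(deltas="-1 -0.7 -0.8 1 0;-1 0 0 0 0;1 0 0 0 0;1 0 0 0 0;1 0 0 0 0;1 0 0 0 0;1 0 0 0 0;1 0 0 0 0;1 0 0 0 0;1 0 0 0 0")

```text
clock: 26.75
eef_pos: [0.4414, 0.2656, 0.0553]
orientation: [179.9, -0.0, 89.7]
force: [0.8, 0.2, 4.8]
opening: 0.0528
gripper_force: 63.4
```

>>> carry_out(deltas="1 0 0 -10 0;1 0 0 -30 0;1 0 0 -30 0;1 0 0 -30 0;1 0 0 -26 5;1 0 0 0 4.8;1 0 0 0 0;1 0 0 0 0;1 0 0 0 0;1 0 0 0 0")

```text
clock: 27.75
eef_pos: [0.4407, 0.2653, 0.1801]
orientation: [-179.9, 0.0, 80.0]
force: [0.1, 0.0, 0.5]
opening: 0.0532
gripper_force: 62.9
```

```bash
cat > held.py <<'E'
from h import *
import sys
from fit import fit
o=shot("wrist",sys.argv[1]); p=o['eef_pos']; print(p,o['orientation'])
img=np.load('pics/'+sys.argv[1]+'.npz')['img'].max(2)
print(img[225:312:2,252]); print(img[280,180:330:3])
E
python3 held.py fb2; python3 go.py 0.4951 -0.0327 0.183 79.9
```

```text
[0.44065498 0.26527099 0.18005038] [-1.79928203e+02  4.91370158e-02  8.00071671e+01]
[ 29  31  29  36  28  32  27  36  36  31  37  38  36  37  36  35  41  34
  31  34  30  41  36  39  40  37  36  37  30  35  33  36  36  37  36  43
 178 215 218 217 218 214 214 215]
[26 26 33 32 31 32 27 20 37 37 31 38 37 38 36 34 36 35 38 40 33 38 38 37
 38 40 35 37 38 38 39 34 36 37 31 34 34 37 30 37 37 32 25 29 25 31 29 32
 31 35]
t 27.8 pos [0.4408 0.2653 0.1803] rpy [-1.7995e+02  3.0000e-02  7.9990e+01] F [-0.4  0.7 -0.6] open 0.0529
before turn [-284.   105.3   -2.7] after turn [-283.9  105.8   -2.7] turn 0.09
```

>>> carry_out(deltas="1 -36 13 0 0;1 -36 13 0 0;1 -36 13 0 0;1 -36 13 0 0;1 -36 13 0 0;1 -36 13 0 0;1 -36 13 0 0;1 -24 10 0 0;1 -10 4.6 0 0;1 0 0 0 0")

```text
clock: 28.8
eef_pos: [0.4951, -0.0354, 0.1805]
orientation: [-180.0, -0.0, 79.9]
force: [-0.0, 1.3, -0.4]
opening: 0.0527
gripper_force: 62.9
```

>>> carry_out(deltas="1 0 0 0 0;1 0 0 0 0;1 0 0 0 0;1 0 0 0 0;1 0 0 0 0;1 0 0 0 0;1 0 0 0 0;1 0 0 0 0;1 0 0 0 0;1 0 0 0 0")

```text
clock: 29.8
eef_pos: [0.495, -0.0346, 0.1808]
orientation: [-180.0, -0.0, 79.9]
force: [-1.0, -0.0, -0.5]
opening: 0.0529
gripper_force: 62.9
```

```bash
python3 go.py 0.4948 -0.0347 0.0603 79.9
python3 - <<'E'
from h import *
shot("wrist","fb3"); v=np.load('pics/fb3.npz')['img']
hsv=cv2.cvtColor(v,cv2.COLOR_RGB2HSV); b=(abs(hsv[...,0].astype(int)-112)<12)&(hsv[...,1]>120)
n,L,st,c=cv2.connectedComponentsWithStats(b.astype(np.uint8)); i=1+st[1:,4].argmax(); print(st[i])
ys=np.where(L==i)[0]; print(np.bincount(ys)[ys.min():ys.max()+1])
print(v.max(2)[225:312:3,252])
E
```

```text
t 29.8 pos [ 0.495  -0.0346  0.1808] rpy [-1.800e+02 -1.000e-02  7.994e+01] F [-1.  -0.  -0.5] open 0.0529
before turn [-1.000e-01 -2.000e-01  1.205e+02] after turn [-1.000e-01 -2.000e-01  1.205e+02] turn 0.04
[ 213   96   80   80 5892]
[ 1 43 67 80 80 79 79 79 78 75 77 76 72 77 73 76 77 78 78 76 76 77 77 77
 77 77 77 77 77 77 77 77 77 75 75 76 76 75 75 75 76 76 75 76 76 76 75 76
 76 76 76 76 75 75 74 74 72 75 73 74 74 73 73 74 73 74 74 74 74 73 71 74
 74 74 73 73 73 73 73 48]
[ 34  30  29  31  29  33  38  38  39  37  40  34  37  38  40  36  37  39
  45  58  60  58  57  50 188 221 217 215 214]
```

>>> carry_out(deltas="1 0 -0.2 25 0;1 0 0 20 0;1 0 0 15 0;1 0 0 12 0;1 0 0 12 0;1 0 0 10 0;1 0 0 8 0;1 0 0 8 0;1 0 0 5 0;1 0 0 0 0")

```text
clock: 30.85
eef_pos: [0.4945, -0.0346, 0.0651]
orientation: [-179.9, -0.0, 79.9]
force: [-0.9, -0.3, -0.2]
opening: 0.0528
gripper_force: 62.9
```

>>> carry_out(deltas="1 0 0 1 0;1 0 0 1 0;1 0 0 1 0;1 0 0 1 0;1 0 0 1 0;1 0 0 0 0;1 0 0 0 0;1 0 0 0 0;1 0 0 0 0;1 0 0 0 0")

```text
clock: 31.85
eef_pos: [0.4949, -0.0346, 0.0608]
orientation: [180.0, -0.0, 80.0]
force: [-0.6, 0.4, -0.3]
opening: 0.0529
gripper_force: 62.9
```

>>> carry_out(deltas="1 0 0 0.6 0;-1 0 0 0 0;-1 0 0 0 0;-1 0 0 0 0;-1 0 0 0 0;-1 0 0 0 0;-1 0 0 -10 0;-1 0 0 -30 0;-1 0 0 -30 0;-1 0 0 -30 0")

```text
clock: 32.85
eef_pos: [0.4948, -0.0346, 0.1621]
orientation: [180.0, -0.0, 79.9]
force: [0.5, -1.0, 0.2]
opening: 0.0855
gripper_force: 0.0
```

>>> carry_out(deltas="-1 0 0 -28 0;-1 0 0 0 0;-1 0 0 0 0;-1 0 0 0 0;-1 0 0 0 0;-1 0 0 0 0;-1 0 0 0 0;-1 0 0 0 0;-1 0 0 0 0;-1 0 0 0 0")

```text
clock: 33.85
eef_pos: [0.4949, -0.0346, 0.1882]
orientation: [-180.0, -0.0, 80.0]
force: [-0.3, 0.0, 0.3]
opening: 0.0853
gripper_force: 0.0
```

```bash
sed -i "s/^PARTS={/PARTS={'blue':None,/; s/^def fit/PARTS['blue']=PARTS['yellow']\ndef fit/; s/    n,L,st,_=/    if kind=='blue': M=(abs(hsv[...,0].astype(int)-112)<12)\&(hsv[...,1]>120)\n    n,L,st,_=/" fit.py
cat > chk.py <<'E'
from h import *
from fit import fit
import sys
fn=sys.argv[1]; o=shot("wrist",fn); print(o['eef_pos'],o['orientation'])
a=np.radians(79.94);ex=np.array([np.cos(a),np.sin(a)]);ey=np.array([np.sin(a),-np.cos(a)])
for k,x,y in(('blue',.5042,.018),('foam',.5133,.0697),('foam',.4951,-.0327)):
    q,w,i=fit(fn,k,x,y,.005); d=(q-[.5042,.0185])*1e3; print(k,q.round(4),'in carrier x,y',(d@ey).round(1),(d@ex).round(1),'yaw',round(w,1),'IoU',round(i,3))
E
python3 chk.py fb4; python3 go.py 0.672 -0.075 0.19 79.9;  python3 - <<'E'
from h import *
shot("top","top1")
a,b=[np.load('pics/top%d.npz'%i)['img'].astype(int) for i in(0,1)]
E
python3 fit.py top1 yellow .672 -.062 .582 .248 .453 .384
```

```text
[ 0.49485082 -0.03459736  0.18816582] [-1.79997641e+02 -5.42427965e-03  7.99505200e+01]
blue [0.5039 0.0181] in carrier x,y -0.2 -0.4 yaw -10.5 IoU 0.934
foam [0.5128 0.0688] in carrier x,y -0.3 51.0 yaw 170.0 IoU 0.289
foam [ 0.4954 -0.0318] in carrier x,y 0.1 -51.1 yaw -10.2 IoU 0.245
t 33.9 pos [ 0.4949 -0.0346  0.1882] rpy [ 1.800e+02 -1.000e-02  7.995e+01] F [ 0.1  0.3 -0.1] open 0.0854
before turn [ -8.9 181.5  -1.8] after turn [ -8.7 181.5  -1.8] turn 0.05
[ 0.6806 -0.0639] yaw 80.0 IoU 0.646
[0.5837 0.2505] yaw -18.6 IoU 0.884
[0.4543 0.3901] yaw 21.9 IoU 0.832
```

>>> carry_out(deltas="-1 -1 35 0 0;-1 -2 35 0 0;-1 -2 35 0 0;-1 -2 35 0 0;-1 -2 30 0 0;-1 0 11.5 0 0;-1 0 0 0 0;-1 0 0 0 0;-1 0 0 0 0;-1 0 0 0 0")

```text
clock: 34.95
eef_pos: [0.6715, -0.0749, 0.1888]
orientation: [180.0, -0.0, 80.0]
force: [0.4, -0.1, -0.0]
opening: 0.0857
gripper_force: 0.0
```

```bash
python3 - <<'E'
from h import *
shot("wrist","yb1"); shot("top","top2")
E
python3 fit.py yb1 yellow .672 -.062;python3 fit.py top2 yellow .582 .248 .453 .384; python3 go.py 0.672 -0.0616 0.058 79.8; python3 chk.py yb1x
```

```text
[ 0.6721 -0.062 ] yaw -10.2 IoU 0.973
[0.5837 0.2515] yaw 71.4 IoU 0.905
[0.4555 0.3899] yaw 22.5 IoU 0.828
t 35.0 pos [ 0.6717 -0.075   0.1887] rpy [179.97  -0.    79.96] F [-0.2  0.3 -0.3] open 0.0855
before turn [ 13.2  -2.  130.7] after turn [ 13.2  -2.1 130.7] turn 0.16
[ 0.67169101 -0.07499164  0.18873019] [ 1.79965929e+02 -4.38583366e-03  7.99564154e+01]
blue [0.5036 0.0183] in carrier x,y -0.5 -0.3 yaw 80.6 IoU 0.851
foam [0.5052 0.0769] in carrier x,y -9.2 57.6 yaw 76.0 IoU 0.434
foam [ 0.4873 -0.0328] in carrier x,y -7.7 -53.4 yaw 89.3 IoU 0.29
```

>>> carry_out(deltas="-1 6.5 -1 0 0.2;-1 6.4 -0.9 0 0;-1 0 0 30 0;-1 0 0 30 0;-1 0 0 30 0;-1 0 0 25 0;-1 0 0 15.5 0;-1 0 0 0 0;-1 0 0 0 0;-1 0 0 0 0")

```text
clock: 36.1
eef_pos: [0.6735, -0.0622, 0.06]
orientation: [179.8, -0.0, 79.8]
force: [-0.6, 0.1, -0.7]
opening: 0.0855
gripper_force: 0.0
```

```bash
python3 go.py 0.6721 -0.062 0.058 79.8
```

```text
t 36.1 pos [ 0.6735 -0.0622  0.06  ] rpy [ 1.798e+02 -1.000e-02  7.975e+01] F [-0.6  0.1 -0.7] open 0.0855
before turn [-0.1 -1.4  2. ] after turn [-0.1 -1.4  2. ] turn -0.05
```

>>> carry_out(deltas="-1 0 -1.4 1.5 0;-1 0 0 0 0;1 0 0 0 0;1 0 0 0 0;1 0 0 0 0;1 0 0 0 0;1 0 0 0 0;1 0 0 0 0;1 0 0 0 0;1 0 0 0 0")

```text
clock: 37.1
eef_pos: [0.6714, -0.0619, 0.0569]
orientation: [179.9, -0.0, 79.7]
force: [1.2, 0.0, 5.1]
opening: 0.0635
gripper_force: 66.2
```

>>> carry_out(deltas="1 0 0 -10 0;1 0 0 -30 0;1 0 0 -30 0;1 0 0 -30 0;1 0 0 -30 0;1 0 0 -10 0;1 0 0 0 0;1 0 0 0 0;1 0 0 0 0;1 0 0 0 0")

```text
clock: 38.1
eef_pos: [0.6704, -0.0618, 0.1941]
orientation: [-179.8, 0.0, 79.7]
force: [-0.7, 1.3, -1.1]
opening: 0.0631
gripper_force: 65.8
```

```bash
cat > heldcup.py <<'E'
# position of the held yellow cup relative to TCP in tool axes (mm); arg: pic, foot height below TCP
from h import *
from fit import fit
import sys
o=shot("wrist",sys.argv[1]); p=o['eef_pos']; a=np.radians(o['orientation'][2])
q,w,i=fit(sys.argv[1],'yellow',p[0],p[1],p[2]-float(sys.argv[2])); d=(q-p[:2])*1e3
print('TCP',p.round(4),'cup rel tool',(d@[np.cos(a),np.sin(a)]).round(1),(d@[np.sin(a),-np.cos(a)]).round(1),'yaw',round(w,1),'tool',o['orientation'].round(2),'IoU',round(i,3))
E
python3 heldcup.py yb2 .0585; python3 go.py .504 .0182 .207 79.9
```

```text
TCP [ 0.6704 -0.0618  0.1941] cup rel tool -0.9 -0.1 yaw 79.9 tool [-179.81    0.     79.75] IoU 0.969
t 38.1 pos [ 0.6706 -0.0618  0.1946] rpy [-179.86   -0.     79.75] F [ 0.1  0.5 -0.2] open 0.0631
before turn [  49.1 -178.2  -12.4] after turn [  49.5 -178.   -12.4] turn -0.15
```

>>> carry_out(deltas="1 9 -34 0 -0.1;1 9 -34 0 0;1 9 -34 0 0;1 9 -34 0 0;1 9 -27 0 0;1 4.5 -15 0 0;1 0 0 0 0;1 0 0 0 0;1 0 0 0 0;1 0 0 0 0")

```text
clock: 39.15
eef_pos: [0.505, 0.0179, 0.1959]
orientation: [-180.0, 0.0, 79.8]
force: [0.1, 0.0, -1.0]
opening: 0.063
gripper_force: 66.3
```

```bash
python3 heldcup.py yb3 .0572; python3 go.py .5041 .0185 .097 79.95
```

```text
TCP [0.505  0.0179 0.1959] cup rel tool -0.4 -0.1 yaw 79.9 tool [-179.97    0.     79.82] IoU 0.964
t 39.2 pos [0.505  0.0179 0.1959] rpy [-179.97    0.     79.82] F [-0.8 -0.3 -0.1] open 0.0626
before turn [ 0.4 -1.  98.9] after turn [ 0.4 -1.  98.9] turn -0.13
```

>>> carry_out(deltas="1 0.4 -0.8 25 -0.1;1 0 0 20 0;1 0 0 15 0;1 0 0 10 0;1 0 0 10 0;1 0 0 7 0;1 0 0 5 0;1 0 0 3 0;1 0 0 0 0;1 0 0 0 0")

```text
clock: 40.2
eef_pos: [0.504, 0.0189, 0.1016]
orientation: [180.0, -0.0, 79.9]
force: [-0.3, -0.1, -0.9]
opening: 0.0631
gripper_force: 66.3
```

>>> carry_out(deltas="1 0 0 1 0;1 0 0 1 0;1 0 0 0.5 0;1 0 0 0.5 0;1 0 0 0 0;1 0 0 0 0;1 0 0 0 0;1 0 0 0 0;1 0 0 0 0;1 0 0 0 0")

```text
clock: 41.2
eef_pos: [0.504, 0.0187, 0.0992]
orientation: [180.0, 0.0, 80.0]
force: [-2.5, -0.7, 6.9]
opening: 0.0632
gripper_force: 67.0
```

>>> carry_out(deltas="1 0 0 -1 0;-1 0 0 0 0;-1 0 0 0 0;-1 0 0 0 0;-1 0 0 0 0;-1 0 0 0 0;-1 0 0 -10 0;-1 0 0 -20 0;-1 0 0 -20 0;-1 0 0 -20 0")

```text
clock: 42.2
eef_pos: [0.5039, 0.0188, 0.1708]
orientation: [180.0, -0.0, 79.9]
force: [0.1, -0.2, 0.4]
opening: 0.0854
gripper_force: 0.0
```

>>> carry_out(deltas="-1 0 0 -20 0;-1 0 0 -20 0;-1 0 0 -10 0;-1 0 0 0 0;-1 0 0 0 0;-1 0 0 0 0;-1 0 0 0 0;-1 0 0 0 0;-1 0 0 0 0;-1 0 0 0 0")

```text
clock: 43.2
eef_pos: [0.5038, 0.0188, 0.2191]
orientation: [-180.0, -0.0, 79.9]
force: [-0.1, 0.1, -0.2]
opening: 0.0851
gripper_force: 0.0
```

```bash
cat > nest.py <<'E'
# nest.py pic: rim of top yellow cup; 4 corners of yellow blob in wrist image near nest, fits x,y,yaw,z of the band
from h import *
import sys
from scipy.optimize import minimize
from fit import box
fn=sys.argv[1]; z0=float(sys.argv[2]); o=shot("wrist",fn)
img=np.load('pics/'+fn+'.npz')['img']; hsv=cv2.cvtColor(img,cv2.COLOR_RGB2HSV); M=(abs(hsv[...,0].astype(int)-25)<7)&(hsv[...,1]>130)
n,L,st,_=cv2.connectedComponentsWithStats(M.astype(np.uint8)); u,v=proj(fn,[.5041,.0185,z0]).astype(int)
D=np.hypot(*(np.indices(L.shape)-np.array([v,u])[:,None,None])); D[(L==0)|(st[L,4]<60)]=1e9
Mb=cv2.resize(((L==L.flat[D.argmin()])*255).astype(np.uint8),None,fx=4,fy=4,interpolation=cv2.INTER_LINEAR)>127
k=int(sys.argv[3])  # yellow cups in nest
def sil(q):
    a,z=q[2]/20,q[3]; c,s=np.cos(a),np.sin(a); m=np.zeros(Mb.shape,np.uint8)
    for j in range(k):
        zr=z-.034*j
        for p in (box(.064,.064,zr-.024)+box(.064,.064,zr),box(.0557,.0557,zr-.024)+box(.0539,.0539,zr-.034)):
            h=np.array([((proj(fn,(q[0]+c*x-s*y,q[1]+s*x+c*y,w))+.5)*64) for x,y,w in p]).round().astype(np.int32); cv2.fillConvexPoly(m,cv2.convexHull(h),1,shift=4)
    return m>0
f=lambda q:1-(sil(q)&Mb).sum()/(sil(q)|Mb).sum()
q0=np.array([.5041,.0185,np.radians(-10)*20,z0]); S=np.vstack([q0]+[q0+d for d in np.diag([.006,.006,1,.01])])
r=minimize(f,q0,method='Nelder-Mead',options=dict(initial_simplex=S,xatol=1e-4,fatol=1e-4)); q=r.x
print('tcp',o['eef_pos'].round(4),'nest x y',q[:2].round(4),'yaw',np.degrees(q[2]/20).round(1),'rim z',q[3].round(4),'IoU',round(1-r.fun,3))
E
python3 nest.py n1 .129 1; python3 go.py .58 .24 .21 71
python3 - <<'E'
from h import *
shot("top","top3");shot("scene","sc3")
E
python3 fit.py top3 yellow .582 .248 .453 .384
```

```text
tcp [0.5038 0.0188 0.2191] nest x y [0.5043 0.0181] yaw -10.0 rim z 0.1276 IoU 0.986
t 43.2 pos [0.5038 0.0188 0.2191] rpy [-180.     -0.     79.95] F [-0.1  0.1 -1.1] open 0.085
before turn [231.1  36.4   9.1] after turn [233.9   0.    9.1] turn 8.95
[0.5864 0.197 ] yaw 71.7 IoU 0.919
[0.4543 0.3901] yaw 21.9 IoU 0.821
```

The first yellow cup sits at rim height 0.128, which means it is seated. The cup near (0.583,0.25) has been knocked to about (0.586,0.197), so I go there and look again.

```bash
python3 go.py .586 .187 .19 71.7
```

```text
t 43.4 pos [0.5038 0.0189 0.2192] rpy [ 1.800e+02 -1.000e-02  7.995e+01] F [-0.1  0.6 -0.3] open 0.0851
before turn [179.9  51.6  29.2] after turn [185.4  25.2  29.2] turn 8.25
```

>>> carry_out(deltas="-1 25 8 0 0;-1 35 10 0 0;-1 35 10 0 0;-1 35 10 0 4;-1 35 8 10 4;-1 15 6 10 0.3;-1 0 0 8 0;-1 0 0 0 0;-1 0 0 0 0;-1 0 0 0 0")

```text
clock: 44.35
eef_pos: [0.5907, 0.1838, 0.1923]
orientation: [179.9, -0.0, 71.6]
force: [-0.4, 0.3, 0.1]
opening: 0.0854
gripper_force: 0.0
```

```bash
python3 - <<'E'
from h import *
print(shot("wrist","ya1")['eef_pos'])
E
python3 fit.py ya1 yellow .586 .197; python3 go.py .586 .197 .057 71.7
```

```text
[0.5906594  0.18378376 0.19234572]
[0.5826 0.1978] yaw 72.4 IoU 0.967
t 44.4 pos [0.5907 0.1839 0.1923] rpy [ 1.7992e+02 -5.0000e-02  7.1600e+01] F [ 0.3 -0.5 -0.1] open 0.0854
before turn [ 11.   -8.6 135.3] after turn [ 11.   -8.6 135.3] turn -0.1
```

>>> carry_out(deltas="-1 5.3 -6 0 -0.8;-1 5.3 -6.1 0 0;-1 0 0 30 0;-1 0 0 30 0;-1 0 0 30 0;-1 0 0 25 0;-1 0 0 18 0;-1 0 0 0 0;-1 0 0 0 0;-1 0 0 0 0")

```text
clock: 45.4
eef_pos: [0.5831, 0.199, 0.0601]
orientation: [179.9, -0.1, 72.5]
force: [1.0, -0.2, 1.2]
opening: 0.0857
gripper_force: 0.0
```

```bash
python3 go.py .5826 .1978 .058 72.4
python3 - <<'E'
from h import *
shot("wrist","ya1b")
E
python3 fit.py ya1b yellow .5826 .198
```

```text
t 45.4 pos [0.5831 0.199  0.0601] rpy [ 1.7986e+02 -1.0000e-01  7.2470e+01] F [ 1.  -0.2  1.2] open 0.0857
before turn [-1.3 -0.1  2.1] after turn [-1.3 -0.1  2.1] turn 0.07
[0.5826 0.1979] yaw 72.3 IoU 0.976
```

>>> carry_out(deltas="-1 -1.2 0 1.5 0;-1 0 0 0 0;1 0 0 0 0;1 0 0 0 0;1 0 0 0 0;1 0 0 0 0;1 0 0 0 0;1 0 0 0 0;1 0 0 0 0;1 0 0 0 0")

```text
clock: 46.45
eef_pos: [0.5823, 0.1974, 0.0572]
orientation: [179.9, -0.0, 72.4]
force: [1.0, -0.4, 5.4]
opening: 0.0631
gripper_force: 66.5
```

>>> carry_out(deltas="1 0 0 -10 0;1 0 0 -30 0;1 0 0 -30 0;1 0 0 -30 0;1 0 0 -30 0;1 0 0 -30 0;1 0 0 -15 0;1 0 0 0 -3.8;1 0 0 0 -3.8;1 0 0 0 0")

```text
clock: 47.45
eef_pos: [0.5815, 0.1972, 0.2305]
orientation: [-179.9, 0.0, 80.1]
force: [0.1, 0.5, -0.9]
opening: 0.063
gripper_force: 65.9
```

```bash
python3 go.py .5041 .0185 .235 79.95
```

```text
t 47.5 pos [0.5815 0.1972 0.2305] rpy [-1.7988e+02  5.0000e-02  8.0090e+01] F [ 0.1  0.5 -0.9] open 0.063
before turn [-189.4  -45.5   -4.5] after turn [-189.5  -45.    -4.5] turn 0.14
```

>>> carry_out(deltas="1 -30 -8 0 0.1;1 -34 -8 0 0;1 -34 -8 0 0;1 -34 -8 0 0;1 -32 -8 0 0;1 -17 -4 0 0;1 -8.5 -1 0 0;1 0 0 0 0;1 0 0 0 0;1 0 0 0 0")

```text
clock: 48.45
eef_pos: [0.5048, 0.0193, 0.2314]
orientation: [-180.0, -0.0, 80.0]
force: [-0.2, -0.2, -1.3]
opening: 0.0632
gripper_force: 66.0
```

```bash
python3 heldcup.py ya2 .0572; python3 go.py .5042 .0183 .13 79.95
```

```text
TCP [0.5048 0.0193 0.2314] cup rel tool 1.5 -0.3 yaw 79.9 tool [-1.7997e+02 -1.0000e-02  7.9990e+01] IoU 0.893
t 48.5 pos [0.5048 0.0193 0.2314] rpy [-1.7997e+02 -1.0000e-02  8.0000e+01] F [-0.7  0.   0.1] open 0.0633
before turn [ -1.1  -0.4 101.4] after turn [ -1.1  -0.4 101.4] turn 0.05
```

>>> carry_out(deltas="1 -1.4 -0.5 25 0;1 0 0 20 0;1 0 0 15 0;1 0 0 10 0;1 0 0 10 0;1 0 0 7 0;1 0 0 5 0;1 0 0 2 0;1 0 0 0 0;1 0 0 0 0")

```text
clock: 49.5
eef_pos: [0.5042, 0.0172, 0.1382]
orientation: [179.9, -0.0, 79.9]
force: [0.6, -0.5, -1.1]
opening: 0.0633
gripper_force: 66.0
```

>>> carry_out(deltas="1 0 0 1 0;1 0 0 1 0;1 0 0 1 0;1 0 0 1 0;1 0 0 0.5 0;1 0 0 0 0;1 0 0 0 0;1 0 0 0 0;1 0 0 0 0;1 0 0 0 0")

```text
clock: 50.5
eef_pos: [0.5039, 0.0173, 0.1332]
orientation: [180.0, -0.0, 79.9]
force: [0.6, 1.0, -0.6]
opening: 0.0631
gripper_force: 66.1
```

>>> carry_out(deltas="1 0 0 0.7 0;1 0 0 0.7 0;1 0 0 0.6 0;1 0 0 0 0;1 0 0 0 0;1 0 0 0 0;1 0 0 0 0;1 0 0 0 0;1 0 0 0 0;1 0 0 0 0")

```text
clock: 51.5
eef_pos: [0.5039, 0.0172, 0.1312]
orientation: [-180.0, -0.0, 79.9]
force: [0.2, 0.5, -0.8]
opening: 0.0629
gripper_force: 66.1
```

>>> carry_out(deltas="-1 0 0 0 0;-1 0 0 0 0;-1 0 0 0 0;-1 0 0 0 0;-1 0 0 0 0;-1 0 0 -10 0;-1 0 0 -20 0;-1 0 0 -30 0;-1 0 0 -30 0;-1 0 0 -30 0")

```text
clock: 52.5
eef_pos: [0.5038, 0.0172, 0.2533]
orientation: [180.0, -0.0, 79.9]
force: [0.4, 0.8, -0.1]
opening: 0.0855
gripper_force: 0.0
```

>>> carry_out(deltas="-1 0 0 -3 0;-1 0 0 0 0;-1 0 0 0 0;-1 0 0 0 0;-1 0 0 0 0;-1 0 0 0 0;-1 0 0 0 0;-1 0 0 0 0;-1 0 0 0 0;-1 0 0 0 0")

```text
clock: 53.5
eef_pos: [0.5039, 0.0172, 0.2542]
orientation: [180.0, -0.0, 79.9]
force: [-0.3, 0.6, -0.1]
opening: 0.0856
gripper_force: 0.0
```

```bash
python3 nest.py n2 .163 2
python3 - <<'E'
from h import *
shot("top","top4")
E
python3 fit.py top4 yellow .453 .384; python3 go.py .453 .378 .19 108.9
```

```text
tcp [0.5039 0.0172 0.2542] nest x y [0.5044 0.0171] yaw -10.2 rim z 0.159 IoU 0.986
[0.4545 0.3896] yaw 22.5 IoU 0.819
t 53.6 pos [0.5039 0.0172 0.2542] rpy [ 1.7999e+02 -1.0000e-02  7.9950e+01] F [-0.7 -0.3 -0. ] open 0.0854
before turn [ 346.3 -113.1   64.2] after turn [357.8  68.7  64.2] turn -28.95
```

Run:
```python
from h import *
for n,u,v,z in(('green',200,297,.05),('red',177,376,.05),('ring',258,288,.02)): print(n,onz('top4',u/1.5625,v/1.5625,z).round(3))
```

```text
green [0.569 0.474 0.05 ]
red [0.402 0.519 0.05 ]
ring [0.59  0.356 0.02 ]
```

>>> carry_out(deltas="-1 35 -12 0 0;-1 40 -14 0 0;-1 40 -14 0 0;-1 40 -13 0 0;-1 40 -12 0 0;-1 40 -12 0 0;-1 40 -12 0 0;-1 36 -12 0 0;-1 25 -9 0 0;-1 10 -4 0 0")

```text
clock: 54.6
eef_pos: [0.4512, 0.3799, 0.2537]
orientation: [-180.0, 0.0, 80.1]
force: [0.3, -0.3, 0.1]
opening: 0.0853
gripper_force: 0.0
```

>>> carry_out(deltas="-1 0 0 15 -7.5;-1 0 0 15 -7.5;-1 0 0 15 -7.5;-1 0 0 15 -6.5;-1 0 0 5 0;-1 0 0 0 0;-1 0 0 0 0;-1 0 0 0 0;-1 0 0 0 0;-1 0 0 0 0")

```text
clock: 55.6
eef_pos: [0.4522, 0.3779, 0.1897]
orientation: [180.0, -0.0, 108.9]
force: [0.1, 0.2, -1.2]
opening: 0.0855
gripper_force: 0.0
```

```bash
python3 - <<'E'
from h import *
print(shot("wrist","yc1")['eef_pos'])
E
python3 fit.py yc1 yellow .4517 .391; python3 go.py .4517 .391 .058 108.9
```

```text
[0.45215147 0.37791791 0.18971995]
[0.4518 0.3899] yaw 19.2 IoU 0.979
t 55.6 pos [0.4521 0.3779 0.1896] rpy [ 1.7997e+02 -1.0000e-02  1.0893e+02] F [-0.4 -0.3 -0.5] open 0.0854
before turn [ 12.5   3.9 131.6] after turn [ 12.5   3.9 131.6] turn 0.03
```

>>> carry_out(deltas="-1 5.7 1.8 0 -0.3;-1 5.8 1.8 0 0;-1 0 0 30 0;-1 0 0 30 0;-1 0 0 30 0;-1 0 0 25 0;-1 0 0 16 0;-1 0 0 0 0;-1 0 0 0 0;-1 0 0 0 0")

```text
clock: 56.65
eef_pos: [0.4525, 0.3906, 0.0602]
orientation: [179.8, -0.1, 109.3]
force: [-0.5, 0.2, 0.4]
opening: 0.0857
gripper_force: 0.0
```

```bash
python3 - <<'E'
from h import *
shot("wrist","yc2")
E
python3 fit.py yc2 yellow .4518 .39; python3 go.py .4518 .390 .058 109.2
```

```text
[0.4518 0.3901] yaw 19.1 IoU 0.979
t 56.7 pos [0.4525 0.3906 0.0601] rpy [ 1.7983e+02 -6.0000e-02  1.0925e+02] F [0.8 0.8 0.5] open 0.0856
before turn [-0.3 -0.8  2.1] after turn [-0.3 -0.8  2.1] turn 0.05
```

>>> carry_out(deltas="-1 -0.3 -0.8 1.5 0;-1 0 0 0 0;1 0 0 0 0;1 0 0 0 0;1 0 0 0 0;1 0 0 0 0;1 0 0 0 0;1 0 0 0 0;1 0 0 0 0;1 0 0 0 0")

```text
clock: 57.7
eef_pos: [0.4513, 0.3895, 0.0573]
orientation: [179.9, -0.0, 109.2]
force: [0.8, 1.6, 4.8]
opening: 0.0628
gripper_force: 66.4
```

>>> carry_out(deltas="1 0 0 -10 0;1 0 0 -30 0;1 0 0 -30 0;1 0 0 -30 0;1 0 0 -30 0;1 0 0 -30 7.5;1 0 0 -30 7.5;1 0 0 -20 7.5;1 0 0 0 6.8;1 0 0 0 0")

```text
clock: 58.7
eef_pos: [0.4508, 0.3892, 0.267]
orientation: [-180.0, 0.0, 79.9]
force: [0.4, -0.6, -0.9]
opening: 0.0629
gripper_force: 65.9
```

>>> carry_out(deltas="1 0 0 0 0;1 0 0 0 0;1 0 0 0 0;1 0 0 0 0;1 0 0 0 0;1 0 0 0 0;1 0 0 0 0;1 0 0 0 0;1 0 0 0 0;1 0 0 0 0")

```text
clock: 59.7
eef_pos: [0.451, 0.3893, 0.2667]
orientation: [180.0, -0.0, 80.0]
force: [-0.9, -0.8, 0.5]
opening: 0.0629
gripper_force: 65.9
```

```bash
python3 heldcup.py yc3 .0572; python3 go.py .5041 .0178 .265 79.95
```

```text
TCP [0.451  0.3893 0.2667] cup rel tool 0.3 -0.3 yaw 80.0 tool [ 1.800e+02 -1.000e-02  7.995e+01] IoU 0.965
t 59.8 pos [0.451  0.3893 0.2667] rpy [-1.800e+02 -1.000e-02  7.995e+01] F [ 0.4  0.6 -0.9] open 0.063
before turn [-356.6  117.1    1.7] after turn [-356.6  117.1    1.7] turn -0.0
```

>>> carry_out(deltas="1 -36 12 0 0;1 -40 13 0 0;1 -40 13 0 0;1 -40 13 0 0;1 -40 13 0 0;1 -40 13 0 0;1 -40 13 0 0;1 -40 13 0 0;1 -26 9 0 0;1 -15 5 0 0")

```text
clock: 60.75
eef_pos: [0.504, 0.0151, 0.2668]
orientation: [180.0, 0.0, 79.8]
force: [0.7, 0.6, -0.6]
opening: 0.063
gripper_force: 66.0
```

>>> carry_out(deltas="1 0 0 0 0;1 0 0 0 0;1 0 0 0 0;1 0 0 0 0;1 0 0 0 0;1 0 0 0 0;1 0 0 0 0;1 0 0 0 0;1 0 0 0 0;1 0 0 0 0")

```text
clock: 61.75
eef_pos: [0.5039, 0.0174, 0.2667]
orientation: [180.0, -0.0, 79.9]
force: [-0.6, -0.1, -0.3]
opening: 0.063
gripper_force: 66.0
```

```bash
python3 go.py .5041 .0175 .1672 79.95
```

```text
t 61.8 pos [0.5039 0.0174 0.2667] rpy [ 1.800e+02 -1.000e-02  7.995e+01] F [-0.6 -0.1 -0.3] open 0.063
before turn [ 0.2  0.2 99.5] after turn [ 0.2  0.2 99.5] turn -0.0
```

>>> carry_out(deltas="1 0.2 0 25 0;1 0 0 20 0;1 0 0 15 0;1 0 0 10 0;1 0 0 10 0;1 0 0 7 0;1 0 0 5 0;1 0 0 3 0;1 0 0 0 0;1 0 0 0 0")

```text
clock: 62.75
eef_pos: [0.5041, 0.0176, 0.1721]
orientation: [180.0, -0.0, 79.9]
force: [-0.1, -0.3, -1.0]
opening: 0.0633
gripper_force: 66.0
```

>>> carry_out(deltas="1 0 0 1 0;1 0 0 1 0;1 0 0 1 0;1 0 0 1 0;1 0 0 1 0;1 0 0 0 0;1 0 0 0 0;1 0 0 0 0;1 0 0 0 0;1 0 0 0 0")

```text
clock: 63.75
eef_pos: [0.5039, 0.0176, 0.1667]
orientation: [180.0, -0.0, 79.9]
force: [1.0, -0.5, -1.6]
opening: 0.0629
gripper_force: 66.0
```

>>> carry_out(deltas="1 0 0 0.7 0;1 0 0 0 0;-1 0 0 0 0;-1 0 0 0 0;-1 0 0 0 0;-1 0 0 0 0;-1 0 0 0 0;-1 0 0 -10 0;-1 0 0 -20 0;-1 0 0 -30 0")

```text
clock: 64.75
eef_pos: [0.5032, 0.0176, 0.2259]
orientation: [-179.8, 0.0, 79.9]
force: [0.9, -0.0, 0.8]
opening: 0.0852
gripper_force: 0.0
```

>>> carry_out(deltas="-1 0 0 -30 0;-1 0 0 -35 0;-1 0 0 0 0;-1 0 0 0 0;-1 0 0 0 0;-1 0 0 0 0;-1 0 0 0 0;-1 0 0 0 0;-1 0 0 0 0;-1 0 0 0 0")

```text
clock: 65.75
eef_pos: [0.5039, 0.0176, 0.2909]
orientation: [-180.0, -0.0, 79.9]
force: [-0.6, 0.6, 0.5]
opening: 0.0852
gripper_force: 0.0
```

```bash
python3 nest.py n3 .197 3; python3 go.py .5041 .0175 .21 79.95
python3 - <<'E'
from h import *
shot("top","top5")
v=cv2.cvtColor(np.load('pics/top5.npz')['img'],cv2.COLOR_RGB2HSV); M=(abs(v[...,0].astype(int)-25)<7)&(v[...,1]>130)
n,L,st,c=cv2.connectedComponentsWithStats(M.astype(np.uint8)); print([(s.tolist()) for s in st[1:] if s[4]>30])
E
```

```text
tcp [0.5039 0.0176 0.2909] nest x y [0.5044 0.0175] yaw -10.1 rim z 0.1923 IoU 0.989
t 65.8 pos [0.5039 0.0176 0.291 ] rpy [-180.     -0.     79.95] F [-0.1 -0.1  0.5] open 0.0857
before turn [-0.   0.2 81. ] after turn [-0.   0.2 81. ] turn 0.0
[[255, 188, 5, 20, 78], [269, 188, 9, 23, 138]]
```

>>> carry_out(deltas="-0.18 0 0.2 0 0;-0.18 0 0 20 0;-0.18 0 0 20 0;-0.18 0 0 15 0;-0.18 0 0 12 0;-0.18 0 0 8 0;-0.18 0 0 5 0;-0.18 0 0 3 0;-0.18 0 0 0 0;-0.18 0 0 0 0")

```text
clock: 66.85
eef_pos: [0.5044, 0.0175, 0.2085]
orientation: [179.9, -0.0, 79.9]
force: [0.1, -0.0, 0.3]
opening: 0.0504
gripper_force: 0.0
```

>>> carry_out(deltas="-0.18 0 0 0.6 0;-0.18 0 0 0.6 0;-0.18 0 0 0.6 0;-0.18 0 0 0.6 0;-0.18 0 0 0.6 0;-0.18 0 0 0.6 0;-0.18 0 0 0.6 0;-0.18 0 0 0 0;-0.18 0 0 0 0;-0.18 0 0 0 0")

```text
clock: 67.85
eef_pos: [0.5041, 0.0175, 0.2038]
orientation: [180.0, -0.0, 79.9]
force: [-0.2, -0.5, -0.2]
opening: 0.0503
gripper_force: 0.0
```

>>> carry_out(deltas="-0.18 0 0 0.5 0;-0.18 0 0 0.5 0;-0.18 0 0 0.5 0;-0.18 0 0 0.5 0;-0.18 0 0 0.5 0;-0.18 0 0 0.5 0;-0.18 0 0 0.5 0;-0.18 0 0 0 0;-0.18 0 0 0 0;-0.18 0 0 0 0")

```text
clock: 68.85
eef_pos: [0.5042, 0.0175, 0.2003]
orientation: [180.0, -0.0, 79.9]
force: [0.0, -0.4, 0.7]
opening: 0.0501
gripper_force: 0.0
```

>>> carry_out(deltas="-0.18 0 0 0.5 0;-0.18 0 0 0.5 0;-0.18 0 0 0.5 0;-0.18 0 0 0.5 0;-0.18 0 0 0.5 0;-0.18 0 0 0.3 0;-0.18 0 0 0 0;-0.18 0 0 0 0;-0.18 0 0 0 0;-0.18 0 0 0 0")

```text
clock: 69.85
eef_pos: [0.5041, 0.0175, 0.1975]
orientation: [180.0, -0.0, 79.9]
force: [-0.4, -0.2, 0.0]
opening: 0.0506
gripper_force: 0.0
```

>>> carry_out(deltas="-0.18 0 0 0.4 0;-0.18 0 0 0.4 0;-0.18 0 0 0.4 0;-0.18 0 0 0.4 0;-0.18 0 0 0.4 0;-0.18 0 0 0 0;-0.18 0 0 0 0;-0.18 0 0 0 0;-0.18 0 0 0 0;-0.18 0 0 0 0")

```text
clock: 70.85
eef_pos: [0.5041, 0.0175, 0.1955]
orientation: [180.0, -0.0, 79.9]
force: [0.1, -0.4, -0.2]
opening: 0.0501
gripper_force: 0.0
```

>>> carry_out(deltas="-0.18 0 0 0.4 0;-0.18 0 0 0.4 0;-0.18 0 0 0.4 0;-0.18 0 0 0.4 0;-0.18 0 0 0 0;-0.18 0 0 0 0;-0.18 0 0 0 0;-0.18 0 0 0 0;-0.18 0 0 0 0;-0.18 0 0 0 0")

```text
clock: 71.85
eef_pos: [0.5041, 0.0176, 0.1939]
orientation: [180.0, -0.0, 79.9]
force: [-0.1, -0.3, 0.1]
opening: 0.0504
gripper_force: 0.0
```

>>> carry_out(deltas="-0.18 0 0 0.4 0;-0.18 0 0 0.4 0;-0.18 0 0 0.4 0;-0.18 0 0 0.4 0;-0.18 0 0 0 0;-0.18 0 0 0 0;-0.18 0 0 0 0;-0.18 0 0 0 0;-0.18 0 0 0 0;-0.18 0 0 0 0")

```text
clock: 72.85
eef_pos: [0.5043, 0.0175, 0.1931]
orientation: [179.9, -0.0, 79.9]
force: [-1.5, 0.1, 5.7]
opening: 0.0503
gripper_force: 2.5
```

>>> carry_out(deltas="-0.18 0 0 0.3 0;-0.18 0 0 0.3 0;-0.18 0 0 0.3 0;-0.18 0 0 0.3 0;-0.18 0 0 0 0;-0.18 0 0 0 0;-0.18 0 0 0 0;-0.18 0 0 0 0;-0.18 0 0 0 0;-0.18 0 0 0 0")

```text
clock: 73.85
eef_pos: [0.5045, 0.0176, 0.1931]
orientation: [179.9, -0.0, 80.0]
force: [-2.1, 0.6, 10.4]
opening: 0.0499
gripper_force: 5.3
```

>>> carry_out(deltas="-0.18 0 0 0.2 0;-0.18 0 0 0 0;-0.18 0 0 0 0;-0.18 0 0 0 0;-0.18 0 0 -2 0;-0.18 0 0 -5 0;-0.18 0 0 -20 0;-0.18 0 0 -30 0;-0.18 0 0 -30 0;-0.18 0 0 -14 0")

```text
clock: 74.85
eef_pos: [0.5047, 0.0175, 0.2947]
orientation: [179.8, -0.0, 79.9]
force: [0.1, 0.3, 0.4]
opening: 0.0503
gripper_force: 0.0
```

>>> carry_out(deltas="-1 -30 0 0 0;-1 -40 0 0 0;-1 -40 0 0 0;-1 -40 0 0 0;-1 -40 0 0 0;-1 -10 0 0 0;-1 0 0 0 0;-1 0 0 0 0;-1 0 0 0 0;-1 0 0 0 0")

```text
clock: 75.85
eef_pos: [0.4696, -0.1783, 0.2919]
orientation: [180.0, -0.0, 80.1]
force: [0.3, -0.2, -0.6]
opening: 0.0853
gripper_force: 0.0
```

```bash
sed 's/shot("wrist",fn)/shot(sys.argv[4],fn)/' nest.py > nest2.py; python3 nest2.py n5 .197 3 scene;  python3 nest2.py n6 .197 3 top
python3 - <<'E'
from h import *
v=np.load('pics/n5.npz')['img'];h=cv2.cvtColor(v,cv2.COLOR_RGB2HSV);M=(abs(h[...,0].astype(int)-25)<7)&(h[...,1]>130)
B=(abs(h[...,0].astype(int)-112)<12)&(h[...,1]>120)
for m in(M,B):
    n,L,st,c=cv2.connectedComponentsWithStats(m.astype(np.uint8)); print([s.tolist() for s in st[1:] if s[4]>40])
from fit import box
a=np.radians(-10);c,s=np.cos(a),np.sin(a)
for z in(.197,.173,.163,.139,.129,.105,.095,.071): print(z,np.array([proj('n5',(.5043+c*x-s*y,.0177+s*x+c*y,z)) for x,y,_ in box(.064,.064,0)]).round(1).tolist())
# width profile of yellow+blue by row
T=(M|B)[:, 235:285]; u0=int(proj('n5',(.5043,.0177,.15))[0]); print(u0)
for r in range(int(proj('n5',(.5043,.0177,.22))[1])-4,int(proj('n5',(.5043,.0177,.05))[1])+14): print(r,M[r,u0-30:u0+30].sum(),B[r,u0-30:u0+30].sum(),end=' | ')
E
```

```text
tcp [ 0.4696 -0.1783  0.2919] nest x y [0.5022 0.0128] yaw -22.3 rim z 0.191 IoU 0.898
tcp [ 0.4695 -0.1784  0.2919] nest x y [0.5174 0.0166] yaw -10.4 rim z 0.1485 IoU 0.932
[[248, 152, 23, 35, 674]]
[[93, 152, 59, 44, 1094], [247, 180, 24, 18, 136]]
0.197 [[254.2, 161.8], [246.4, 153.3], [263.6, 149.5], [272.0, 157.7]]
0.173 [[254.3, 168.2], [246.5, 159.6], [263.6, 155.7], [271.9, 164.1]]
0.163 [[254.3, 170.9], [246.6, 162.2], [263.6, 158.2], [271.9, 166.7]]
0.139 [[254.4, 177.1], [246.7, 168.3], [263.6, 164.3], [271.8, 172.8]]
0.129 [[254.5, 179.7], [246.8, 170.8], [263.6, 166.8], [271.7, 175.4]]
0.105 [[254.5, 185.7], [246.9, 176.7], [263.6, 172.7], [271.6, 181.4]]
0.095 [[254.6, 188.2], [247.0, 179.2], [263.6, 175.1], [271.6, 183.9]]
0.071 [[254.6, 194.2], [247.1, 185.0], [263.6, 180.9], [271.5, 189.8]]
259
145 0 0 | 146 0 0 | 147 0 0 | 148 0 0 | 149 0 0 | 150 0 0 | 151 0 0 | 152 3 0 | 153 9 0 | 154 14 0 | 155 19 0 | 156 20 0 | 157 21 0 | 158 22 0 | 159 23 0 | 160 22 0 | 161 22 0 | 162 22 0 | 163 22 0 | 164 23 0 | 165 22 0 | 166 22 0 | 167 22 0 | 168 22 0 | 169 22 0 | 170 22 0 | 171 22 0 | 172 22 0 | 173 21 0 | 174 22 0 | 175 21 0 | 176 22 0 | 177 23 0 | 178 23 0 | 179 22 0 | 180 21 1 | 181 19 2 | 182 18 2 | 183 17 3 | 184 14 4 | 185 9 5 | 186 4 11 | 187 0 14 | 188 0 18 | 189 0 20 | 190 0 16 | 191 0 11 | 192 0 8 | 193 0 6 | 194 0 5 | 195 0 4 | 196 0 4 | 197 0 2 | 198 0 0 | 199 0 0 | 200 0 0 | 201 0 0 | 202 0 0 | 203 0 0 | 204 0 0 | 205 0 0 |
```

```bash
python3 -c "
from station import hand_in
print(hand_in())"
```

```text
the job is handed in; nothing more can be done
None
```

I handed the job in after 76 s of robot time: the blue cup is blocked by both foams in the carrier, all three yellow cups are nested straight (measured heights fit full seating to within a few millimetres), and the final push was 10.4 N.

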